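Lay out a burner gas-train kit in flow order

ROBOT

A 6-joint arm with a two-finger parallel gripper is mounted at the origin on the work surface. World frame = base frame: x ahead of the robot, y to its left, z up, the work surface at z = 0. Lengths are in m, angles in rad, forces in N, time in s.
With the tool pointing down it reaches from about 0.325 to 0.75 m from the base axis. Payload 7.6 kg.
Tool frame: the origin (TCP) lies at the very end of the fingers, on their centre line; the grasp point (between the pads) lies manip.grip_depth behind it (manip.grip_depth is the distance from the TCP to the grasp point, in m); y points along the fingers, z is the direction in which the jaws open and shut, and the axes are right-handed (so a half turn about y gives the same grasp; the last joint's range is limited). The gripper opens to 85 mm and grips with 20 to 120 N. Pads are 22 mm wide; open, the fingers measure 114 mm over their backs; the gripper's body (76 mm by 85 mm) begins 54 mm behind the grasp point. The pads swing forward as they close: fully open they stand 13 mm farther back than shut.
Start: joints at [-1.397, 0.052, 1.401, -0, 1.689, -0.07], TCP at [0.127, -0.509, 0.231] pointing down, gripper open.
Joint ranges: [-2.9, 2.9], [-0.91, 2.17], [0.12, 2.37], [-1.06, 4.2], [0.26, 2.73], [-2.93, 2.93]. Speed limits (rad/s): [2.57, 2.57, 3.01, 3.14, 3.14, 3.14].

INTERFACE

Orientations are given as a rotation vector (axis times angle).
In Python, from bench import telemetry, capture, manip gives the robot as it stands.
- The arm moves only by the shell command python3 -m creep 'ROWS'. ROWS is JSON, a list of rows, each an object with "travel": the shift along the world's x, y, z in cm, a list of three; "twist": the turn, a rotation vector about the world's x, y, z in rad, a list of three; "hand": the closure, from 0 (fully open) to 1 (shut). A call has exactly 10 rows; each row is the pose to reach, as a shift and turn from the pose commanded when the call began; what a row does not reach only later rows make up. A row lasts 1/8 s, in which the tool goes at most 62.5 mm and 10.7 degrees, less where a joint would pass 70% of its speed; a pose out of reach is approached as far as the arm can. A call with a gripper value outside its range is refused whole. The fingers move at their own pace and stop on an object; the grip force is fixed at half the most. Time passes only in rows, so rows that repeat a pose let the fingers close, or fill a call up. It gives the time, the measured TCP pose, the force and the opening at its end, in the units of the state.
- telemetry.get_obs(): the state, without advancing time (a new reading comes with each control period).
- capture(name): name is "side" or "top" or "wrist"; returns a dict with "image" (480x640x3 uint8, red, green, blue), "z_map" (480x640 float32, m along the optical axis (not along the pixel's ray), 0 where there is no reading), "fovy" (degrees; the focal length in pixels is half the picture's height over the tangent of half this angle, whatever the lens; pixels are square), "cx", "cy" (the principal point, pixels), "camera_from_world" (4x4, takes a point from world to camera coordinates). Camera axes: x right, y down, z forward; pixel columns grow to the right and rows downward; lengths in m; the calibration is good to about 2 mm. A picture is of the moment at which its call begins.
- manip.finish_job(): hands the job in, once; it reports no verdict.
The state is a dict: "clock": time; "q": joint angles; "qd": joint speeds; "joint_efforts": joint torques, N m; "position": TCP position; "ee_rot": TCP orientation; "ft_force": force on the tool from outside, world axes, zero at the start; "moment": the same for the moment, N m; "finger_gap": finger opening in m.
Only numpy, scipy, OpenCV 4.12 (cv2) and the standard library are available. Lean on these libraries where they do the work, as an engineer would, in place of code of your own. Each camera call takes 0.05 s, during which the arm holds its last target.

TASK

Lay out the burner gas-train kit on the green tray in the order the gas flows: on the white stripe, in one straight, evenly spaced row between the brass ball valve and the dark pipe union that already lie there, put the filter next to the ball valve, the regulator in the middle of the row and the solenoid valve next to the union, each upright with its ports pointing along the row. Put the blue-and-white carton of seals behind the regulator, centred on the short yellow stripe with its long side along the stripe, and stand the tin of jointing paste on the middle of that carton. Set everything down gently without dropping it, and leave the ball valve and the union where they are.

Things in the scene. Friction and masses are not known exactly. Their poses are not given: they have to be found in the camera images.
- tray: Green kit tray, fixed, floor 4 mm thick, rim 8 mm high. Origin on the bench plane; x points to its rear edge (away from the robot), y along its length to the robot's left. It spans x = -100 to 120 mm, y = -200 to 200 mm. A long white stripe runs along y at x = -45 mm (the row); a short yellow one along y at x = 50 mm, y = -80 to 80 mm. Place parts on its 4 mm floor.
- ballvalve: Brass ball valve with a yellow butterfly handle, lying on the white stripe about 150 mm from the middle of the tray, at the left end of the row in some starts and at the right end in others. 56 mm long along its own y, 58 mm wide over the handle, 50 mm high; origin at the centre of its underside. Loose: it stays where it is.
- union: Dark grey iron pipe union with a wide hexagonal nut in the middle, lying on the white stripe about 150 mm from the middle of the tray, at the other end of the row from the ball valve. 58 mm long along its own y, 46 mm wide, 40 mm high; origin at the centre of its underside. Loose: it stays where it is.
- filter: Gas filter: low square aluminium block, 52 mm wide in its x, 46 mm in its y, 41 mm high, with a grey lid with four screws; round ports stick out along +y and -y, 58 mm over the ports. origin at the centre of its underside, z up; 0.35 kg. Grips well across its x faces.
- regulator: Gas pressure regulator: square aluminium foot, 42 x 42 x 26 mm high, with round ports along +y and -y (58 mm over the ports), a grey disc of 65 mm diameter from 26 to 44 mm high, and on it a grey column with a red cap, 34 mm diameter from 51 to 84 mm high (the top), good to grip. origin at the centre of its underside, z up; 0.4 kg.
- solenoid: Solenoid valve: brass body 27 mm high, 36 mm wide in its x and 56 mm over its ports along +y and -y; on it a black coil block, 38 mm in x, 36 mm in y, from 30 to 68 mm high, good to grip across its x faces; a steel nut on top (to 76 mm); a small grey plug on the coil's +y side out to y = 30 mm. origin at the centre of its underside, z up; 0.42 kg.
- carton: Small closed carton of seals, white with a blue band round one end, 56 mm in its x, 80 mm in its y, 44 mm high. origin at the centre of its underside, z up; 0.16 kg. Rigid. (A plain brown cardboard box on the bench and taller blue-and-white cartons at the back of the bench are not part of the kit.)
- tin: Round tin of jointing paste, orange band and bright lid, 54 mm diameter, 40 mm high. origin at the centre of its underside, z up; 0.22 kg.
There are look-alikes about, which are no part of the job. Leave any orange or pink look-alike of the regulator alone.

How it is judged:
By the outcome, as a careful person would: the job done as asked, in the order asked, and still so for the second after the job is handed in, with the robot touching nothing.
It also fails if it takes over 109 s, if anything falls off the work surface, if the arm or the gripper's body presses on something with over 40 N, if the wrist force passes 120 N, or if a joint passes its speed limit or range.

## Working session

There is one attempt and no reset: what is moved stays moved. The work goes in short steps, Python scripts to look and compute and a shell command to move; the robot and the scene stay as the last step left them, time stands still between calls to the robot, and variables do not carry over. Pictures are saved under pics/ and viewed, and the job is handed in when it is done.

```bash
mkdir -p pics; ls
python3 - <<'E'
from bench import telemetry,capture,manip
import cv2,numpy as np
print(manip.grip_depth, dir(manip))
o=telemetry.get_obs();print({k:np.round(v,3) for k,v in o.items()})
for n in ["side","top","wrist"]:
    c=capture(n);np.savez(f"pics/{n}0.npz",**c)
    cv2.imwrite(f"pics/{n}0.png",c["image"][:,:,::-1]);print(n,c["fovy"],c["cx"],c["cy"],np.round(c["camera_from_world"],3).tolist())
E
```

```text
pics
0.0187 ['PlanningError', '__class__', '__delattr__', '__dict__', '__dir__', '__doc__', '__eq__', '__format__', '__ge__', '__getattribute__', '__getstate__', '__gt__', '__hash__', '__init__', '__init_subclass__', '__le__', '__lt__', '__module__', '__ne__', '__new__', '__reduce__', '__reduce_ex__', '__repr__', '__setattr__', '__sizeof__', '__str__', '__subclasshook__', '__weakref__', 'finish_job', 'grip_depth']
{'clock': np.float64(0.0), 'q': array([-1.397,  0.053,  1.402,  0.   ,  1.689, -0.07 ]), 'qd': array([-0.001,  0.   , -0.002,  0.001, -0.   ,  0.   ]), 'joint_efforts': array([ 0.0000e+00, -3.8167e+01, -3.6019e+01, -0.0000e+00,  6.0000e-03,
        0.0000e+00]), 'position': array([ 0.127, -0.509,  0.23 ]), 'ee_rot': array([-0.256,  2.094, -2.09 ]), 'ft_force': array([ 0.039, -0.549, -0.116]), 'moment': array([ 0.033, -0.024, -0.024]), 'finger_gap': np.float64(0.085)}
side 50.105586303691204 313.31582754234955 237.52023922304332 [[-0.822, -0.57, -0.004, 0.415], [-0.438, 0.637, -0.634, 0.335], [0.364, -0.52, -0.773, 1.108], [0.0, 0.0, 0.0, 1.0]]
top 48.53826883023153 322.7514485431567 237.08602362777046 [[-0.005, -1.0, 0.013, -0.066], [-0.995, 0.004, -0.097, 0.569], [0.097, -0.014, -0.995, 1.129], [0.0, 0.0, 0.0, 1.0]]
wrist 61.5948034790172 314.55751324204516 235.94048180613518 [[0.241, -0.97, -0.001, -0.524], [-0.917, -0.228, 0.327, -0.042], [-0.318, -0.078, -0.945, 0.381], [0.0, 0.0, 0.0, 1.0]]
```

View pics/top0.png

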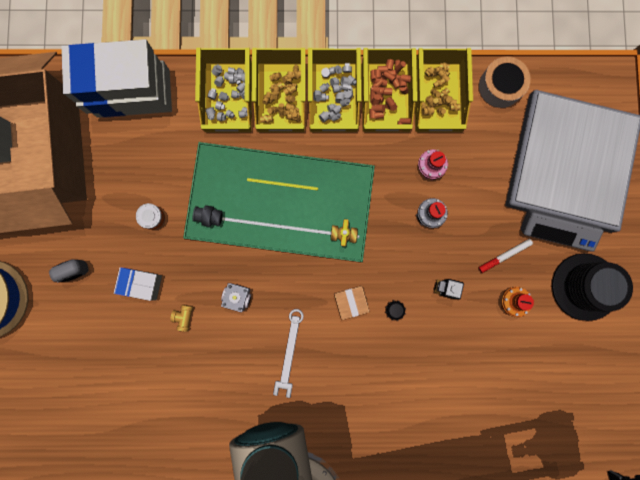

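View pics/side0.png

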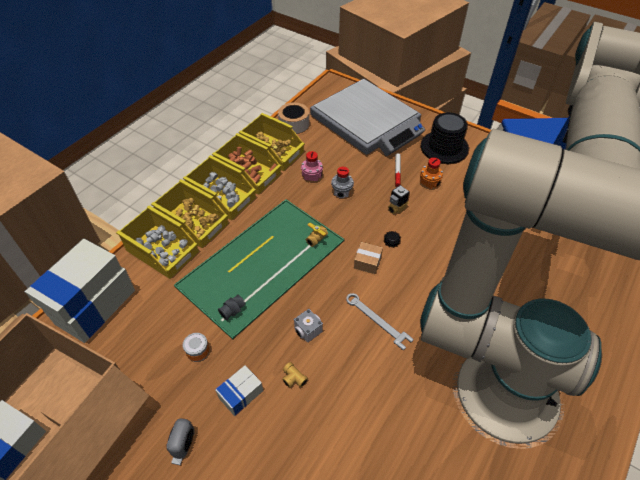

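View pics/wrist0.png

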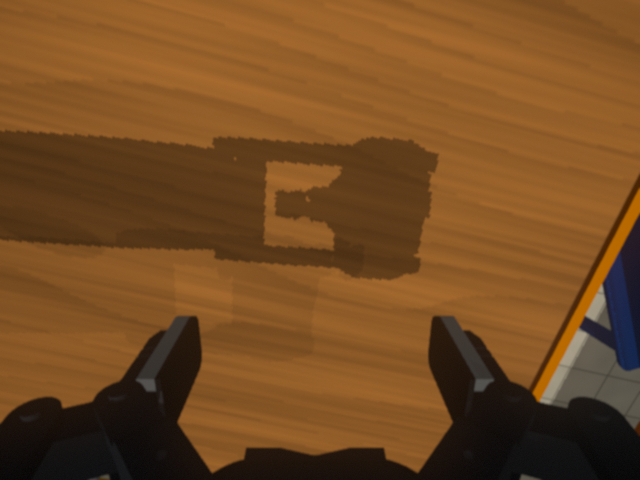

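Run:
```python
import cv2,numpy as np
t=cv2.imread("pics/top0.png");s=cv2.imread("pics/side0.png")
def cr(im,x,y,w=40):
    return cv2.resize(im[max(0,y-w):y+w,max(0,x-w):x+w],(200,200),interpolation=cv2.INTER_CUBIC)
a=np.hstack([cr(t,149,215),cr(t,136,284),cr(t,236,298),cr(t,450,290)])
b=np.hstack([cr(s,195,346),cr(s,240,390),cr(s,308,325),cr(s,400,198)])
c=np.hstack([cr(t,433,213),cr(s,343,182),cr(t,207,215),cr(t,345,232)])
cv2.imwrite("pics/crops.png",np.vstack([a,b,c]))
```

```text
(no output)
```

View pics/crops.png

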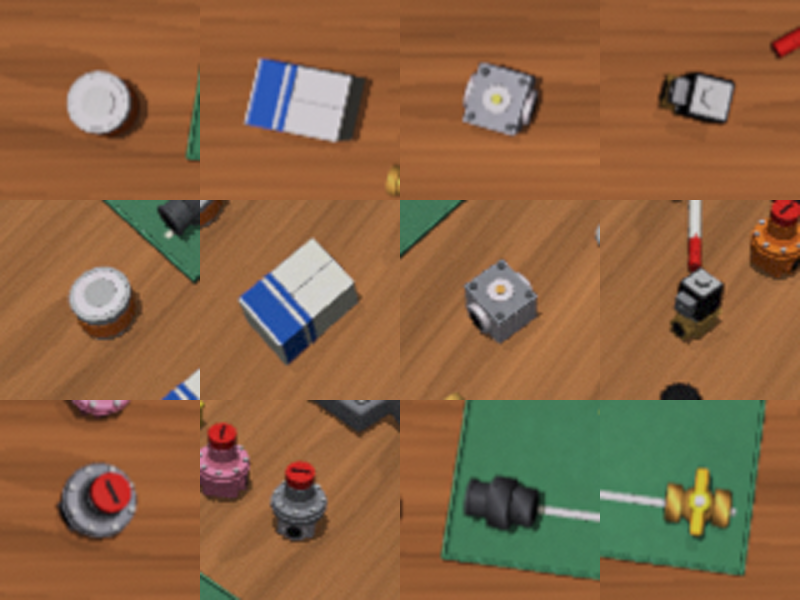

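```bash
cat > h.py <<'E'
import numpy as np,cv2
from scipy.spatial.transform import Rotation as R
def load(n): return dict(np.load(f"pics/{n}.npz"))
def K(c):
    f=240/np.tan(np.radians(float(c["fovy"]))/2); return f,float(c["cx"]),float(c["cy"])
def ray(c,u,v):
    f,cx,cy=K(c);T=c["camera_from_world"];Rt=T[:3,:3];o=-Rt.T@T[:3,3]
    u=np.atleast_1d(u);v=np.atleast_1d(v)
    d=np.stack([(u-cx)/f,(v-cy)/f,np.ones_like(u,float)],-1)@Rt
    return o,d
def plane(c,u,v,z):
    o,d=ray(c,u,v); return o+d*((z-o[2])/d[:,2])[:,None]
def cloud(c):
    v,u=np.mgrid[:480,:640];o,d=ray(c,u.ravel(),v.ravel());P=o+d*c["z_map"].reshape(-1,1)
    P[c["z_map"].ravel()<=0]=np.nan
    return P.reshape(480,640,3)
def proj(c,P):
    T=c["camera_from_world"];f,cx,cy=K(c);q=np.atleast_2d(P)@T[:3,:3].T+T[:3,3]
    return q[:,:2]/q[:,2:]*f+[cx,cy]
def snap(n,tag):
    from bench import capture
    c=capture(n);np.savez(f"pics/{tag}.npz",**c);cv2.imwrite(f"pics/{tag}.png",c["image"][:,:,::-1]);return c
E
python3 - <<'E'
from h import *
print(np.round(R.from_rotvec([-0.256,2.094,-2.09]).as_matrix(),3).tolist())
for n in ["top0","side0"]:
    c=load(n);P=cloud(c);im=c["image"];hsv=cv2.cvtColor(im,cv2.COLOR_RGB2HSV)
    inw=(P[...,0]>.25)&(P[...,0]<.8)
    # tray green
    g=((hsv[...,0]>60)&(hsv[...,0]<90)&(hsv[...,1]>100)).astype(np.uint8)
    k,l,s,_=cv2.connectedComponentsWithStats(g);i=1+np.argmax(s[1:,4]);m=(l==i).astype(np.uint8)
    ct=max(cv2.findContours(m,0,1)[0],key=cv2.contourArea)
    print(n,"tray z",np.nanmedian(P[m>0][:,2]))
    q=plane(c,ct[:,0,0].astype(float),ct[:,0,1].astype(float),0.006)[:,:2].astype(np.float32)
    r=cv2.minAreaRect(q);print("tray",r)
    hull=cv2.fillConvexPoly(np.zeros((480,640),np.uint8),cv2.convexHull(ct),1)
    for nm,mm in [("white",(hsv[...,1]<60)&(hsv[...,2]>150)),("yellow",(hsv[...,0]>22)&(hsv[...,0]<34)&(hsv[...,1]>120)&(hsv[...,2]>120))]:
        mm=(mm&(hull>0)).astype(np.uint8)
        for ctt in cv2.findContours(mm,0,1)[0]:
            if len(ctt)>15:
                qq=plane(c,ctt[:,0,0].astype(float),ctt[:,0,1].astype(float),0.0045)[:,:2].astype(np.float32);print(nm,len(ctt),cv2.minAreaRect(qq))
    pts={"top0":dict(reg=(433,213),tin=(149,215),carton=(136,284),filt=(236,298),sol=(452,288)),"side0":dict(reg=(343,175),tin=(195,346),carton=(240,390),filt=(308,325),sol=(400,192))}[n]
    for kk,(u,v) in pts.items(): print(kk,np.round(np.nanmedian(P[v-2:v+3,u-2:u+3].reshape(-1,3),0),4))
E
```

```text
[[-0.97, -0.0, 0.241], [-0.241, 0.002, -0.97], [-0.0, -1.0, -0.002]]
top0 tray z 0.0034745527429062006
tray ((0.6516039967536926, 0.027623385190963745), (0.3968835175037384, 0.21725250780582428), 82.1388168334961)
white 213 ((0.5973057150840759, 0.0318027064204216), (0.23564505577087402, 0.007826186716556549), 82.13805389404297)
yellow 18 ((0.5777314901351929, -0.13657140731811523), (0.02088959515094757, 0.004993687849491835), 25.907148361206055)
yellow 18 ((0.5837084054946899, -0.09371193498373032), (0.02194308117032051, 0.004984887782484293), 26.06834602355957)
yellow 58 ((0.5825676321983337, -0.11594211310148239), (0.017791450023651123, 0.05819863826036453), 89.43153381347656)
yellow 141 ((0.6914895176887512, 0.021916955709457397), (0.15832161903381348, 0.005849707871675491), 82.13847351074219)
reg [ 0.6129 -0.2975  0.0834]
tin [0.6169 0.3054 0.0409]
carton [0.4693 0.3277 0.0445]
filt [0.4387 0.1164 0.0428]
sol [ 0.4573 -0.3352  0.0736]
side0 tray z 0.0049516671816483004
tray ((0.6507901549339294, 0.025259673595428467), (0.3979865312576294, 0.21879231929779053), 82.23677062988281)
white 137 ((0.5963642001152039, 0.026581384241580963), (0.2350182831287384, 0.007529104594141245), 82.17601776123047)
yellow 93 ((0.6909963488578796, 0.01819879189133644), (0.1588769108057022, 0.007382012903690338), 82.1366958618164)
yellow 45 ((0.6004393696784973, -0.1505865454673767), (0.0549737811088562, 0.020084485411643982), 8.41342544555664)
reg [ 0.6112 -0.2978  0.0813]
tin [0.6086 0.3105 0.0413]
carton [0.4599 0.3331 0.0447]
filt [0.4321 0.1266 0.0428]
sol [ 0.4527 -0.3355  0.0729]
```

The pictures show these candidates (top pixels):
- **Regulator:** grey (433,213), pink (433,165), orange (517,302). I choose the grey one.
- **Carton:** small blue-and-white (136,284), brown (351,303), tall blue-and-white (110,78). I choose the one at (136,284).
- **Tin:** (149,215), with the black cap (396,310) as a look-alike. I choose (149,215), because the side crop shows the orange band.
- **Filter:** the square block with a lid and four screws (236,298). The brass tee at (182,318) is not it.
- **Solenoid:** (450,290), with its plug pointing image-left.

The ball valve is at the right end (345,232) and the union is at the left (207,215). The crops confirm these choices.

Next I'll move over the tray for a wrist view.

```bash
python3 -m creep '[{"travel":[3,4,3],"twist":[0,0,0.1],"hand":0},{"travel":[7,9,6],"twist":[0,0,0.25],"hand":0},{"travel":[11,14,9],"twist":[0,0,0.4],"hand":0},{"travel":[15,19,12],"twist":[0,0,0.55],"hand":0},{"travel":[19,24,13],"twist":[0,0,0.7],"hand":0},{"travel":[23,29,13],"twist":[0,0,0.85],"hand":0},{"travel":[27,34,13],"twist":[0,0,1.0],"hand":0},{"travel":[31,39,13],"twist":[0,0,1.1],"hand":0},{"travel":[35,44,13],"twist":[0,0,1.19],"hand":0},{"travel":[38,48,13],"twist":[0,0,1.19],"hand":0}]'
python3 -m creep '[{"travel":[3,3,0],"twist":[0,0,0],"hand":0},{"travel":[4,5,0],"twist":[0,0,0],"hand":0},{"travel":[4,5,0],"twist":[0,0,0],"hand":0},{"travel":[4,5,0],"twist":[0,0,0],"hand":0},{"travel":[4,5,0],"twist":[0,0,0],"hand":0},{"travel":[4,5,0],"twist":[0,0,0],"hand":0},{"travel":[4,5,0],"twist":[0,0,0],"hand":0},{"travel":[4,5,0],"twist":[0,0,0],"hand":0},{"travel":[4,5,0],"twist":[0,0,0],"hand":0},{"travel":[4,5,0],"twist":[0,0,0],"hand":0}]'
python3 -c "
from h import *
snap('wrist','w1');snap('top','t1')"
```

```text
clock: 1.4
position: [0.4959, -0.0429, 0.3611]
ee_rot: [-1.142, 1.308, -1.309]
ft_force: [1.0, -1.8, 0.3]
finger_gap: 0.0852
clock: 2.65
position: [0.535, 0.0052, 0.3613]
ee_rot: [-1.141, 1.309, -1.309]
ft_force: [-0.1, 0.4, -1.0]
finger_gap: 0.0854
```

View pics/w1.png

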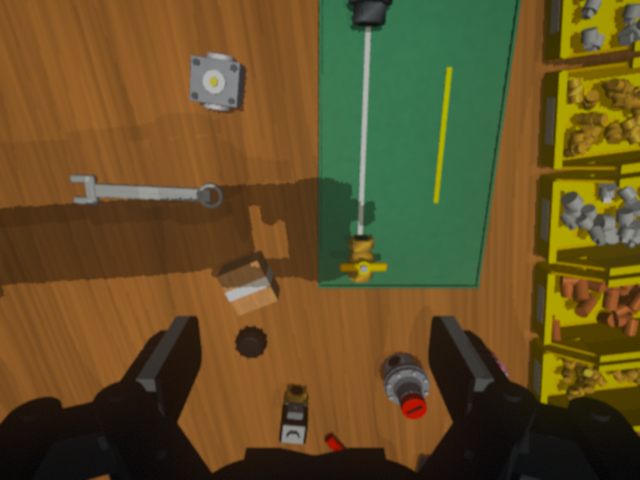

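```bash
cat > m.py <<'E'
from h import *
def ln(c,nm,hull_y=None,lo=(0,0,0),hi=(255,255,255),z=0.0045,minlen=15,roi=None):
    hsv=cv2.cvtColor(c["image"],cv2.COLOR_RGB2HSV);m=cv2.inRange(hsv,lo,hi)
    if roi is not None:
        mk=np.zeros_like(m);mk[roi[1]:roi[3],roi[0]:roi[2]]=255;m&=mk
    out=[]
    for ct in cv2.findContours(m,0,1)[0]:
        if len(ct)>minlen:
            r0=cv2.minAreaRect(ct.astype(np.float32))
            q=plane(c,ct[:,0,0].astype(float),ct[:,0,1].astype(float),z)[:,:2].astype(np.float32)
            r=cv2.minAreaRect(q);out.append((r0,r));print(nm,"px",np.round(r0[0]),"w",np.round(r[0],4),"size",np.round(r[1],4),"ang",round(r[2],2))
    return out
E
python3 - <<'E'
from m import *
c=load("w1")
ln(c,"yel",lo=(22,120,100),hi=(34,255,255),roi=(420,50,460,220))
ln(c,"wht",lo=(0,0,110),hi=(180,70,255),roi=(345,20,380,240))
ln(c,"grn",lo=(60,100,30),hi=(90,255,255),z=.006,minlen=300)
ln(c,"valve handle",lo=(22,140,120),hi=(34,255,255),z=.054,roi=(330,250,400,290))
ln(c,"brass",lo=(14,100,60),hi=(34,255,255),z=.025,roi=(330,225,400,290))
P=cloud(c)
for n,r in dict(filt=(180,40,255,120)).items():
    Q=P[r[1]:r[3],r[0]:r[2]].reshape(-1,3); Q=Q[(Q[:,2]>.034)&(Q[:,2]<.05)]
    rr=cv2.minAreaRect(Q[:,:2].astype(np.float32));print(n,rr,np.median(Q[:,2]),Q[:,:2].mean(0))
ct=load("t1");
ln(ct,"T yel",lo=(22,120,120),hi=(34,255,255),roi=(240,170,330,200))
for nm,cc in [("top0",load("top0")),("side0",load("side0")),("w1",c)]:
  P=cloud(cc)
  for n,ctr in dict(valve=(0.582,-0.117),union=(0.622,.174)).items():
    d=np.hypot(P[...,0]-ctr[0],P[...,1]-ctr[1])
    Q=P[(d<.045)&(P[...,2]>.012)]
    if len(Q)>50:
        rr=cv2.minAreaRect(Q[:,:2].astype(np.float32));print(nm,n,len(Q),rr,"ztop",np.percentile(Q[:,2],98))
E
```

```text
yel px [442. 135.] w [0.6926 0.021 ] size [0.1592 0.0061] ang 82.19
wht px [364. 132.] w [0.5983 0.032 ] size [0.2415 0.008 ] ang 82.17
grn px [440. 143.] w [ 0.6785 -0.0025] size [0.3443 0.1601] ang 82.14
grn px [342. 124.] w [0.5702 0.0398] size [0.2902 0.0499] ang 82.35
valve handle px [364. 268.] w [ 0.5784 -0.1149] size [0.0199 0.0549] ang 82.15
brass px [364. 288.] w [ 0.579  -0.1568] size [0.0015 0.0911] ang 82.15
brass px [359. 259.] w [ 0.5757 -0.1148] size [0.0571 0.0647] ang 19.58
filt ((0.441465824842453, 0.11998935788869858), (0.057050541043281555, 0.05263957008719444), 74.07427215576172) 0.04139251722908982 [0.44212267 0.11997498]
top0 valve 419 ((0.5765269994735718, -0.11412264406681061), (0.06112360209226608, 0.05192361772060394), 56.74519348144531) ztop 0.054864577670074084
top0 union 494 ((0.6164024472236633, 0.183710977435112), (0.05968145653605461, 0.04606860503554344), 81.01150512695312) ztop 0.04669358327088841
side0 valve 286 ((0.5762252807617188, -0.11541908234357834), (0.06197136268019676, 0.0598657950758934), 83.31025695800781) ztop 0.05669147568409734
side0 union 392 ((0.6157267093658447, 0.1813790202140808), (0.05901861563324928, 0.045644644647836685), 78.92432403564453) ztop 0.04721314285313874
w1 valve 1291 ((0.578502357006073, -0.1135302484035492), (0.05736413225531578, 0.05676371976733208), 85.23934173583984) ztop 0.05462591183132954
w1 union 882 ((0.6159046292304993, 0.16432912647724152), (0.022938482463359833, 0.04503682255744934), 82.2622299194336) ztop 0.04090123715093923
```

```bash
python3 -m creep '[{"travel":[-2,2,-4],"twist":[0,0,-0.14],"hand":0},{"travel":[-4,5,-8],"twist":[0,0,-0.14],"hand":0},{"travel":[-6,8,-12],"twist":[0,0,-0.14],"hand":0},{"travel":[-8,10,-15],"twist":[0,0,-0.14],"hand":0},{"travel":[-9,11,-18],"twist":[0,0,-0.14],"hand":0},{"travel":[-9.4,11.5,-20],"twist":[0,0,-0.14],"hand":0},{"travel":[-9.4,11.5,-20],"twist":[0,0,-0.14],"hand":0},{"travel":[-9.4,11.5,-20],"twist":[0,0,-0.14],"hand":0},{"travel":[-9.4,11.5,-20],"twist":[0,0,-0.14],"hand":0},{"travel":[-9.4,11.5,-20],"twist":[0,0,-0.14],"hand":0}]'
python3 - <<'E'
from h import *
c=snap('wrist','w2')
P=cloud(c)
for nm,cc,zz in [("w2",c,0.037),("top0",load("top0"),.036),("side0",load("side0"),.036)]:
    P=cloud(cc);d=np.hypot(P[...,0]-.44,P[...,1]-.12)
    Q=P[(d<.05)&(P[...,2]>zz)&(P[...,2]<.05)];print(nm,cv2.minAreaRect(Q[:,:2].astype(np.float32)),np.median(Q[:,2]))
from bench import telemetry;o=telemetry.get_obs();M=R.from_rotvec(o["ee_rot"]).as_matrix();print(o["position"],M[:,2])
E
```

```text
clock: 4.0
position: [0.4414, 0.1201, 0.162]
ee_rot: [-1.064, 1.41, -1.411]
ft_force: [0.4, -0.3, 0.6]
finger_gap: 0.0854
w2 ((0.4414147138595581, 0.1197815090417862), (0.04673383757472038, 0.05198563262820244), 73.70368957519531) 0.04143852455575872
top0 ((0.4387925863265991, 0.11784327775239944), (0.05262981727719307, 0.051868703216314316), 73.29024505615234) 0.041112677149561794
side0 ((0.43894898891448975, 0.11916010081768036), (0.0558319054543972, 0.054433636367321014), 78.29059600830078) 0.04185428251247547
[0.44131286 0.12011235 0.16180334] [ 9.61793851e-01 -2.73773424e-01  8.37346766e-04]
```

View pics/w2.png

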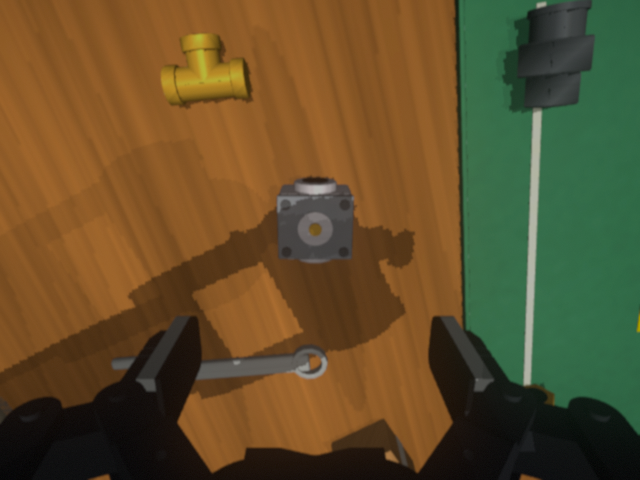

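The wrist view shows the filter at (315,228) between the fingers, with its ports vertical in the image and square to the jaws. Next I descend and grip.

```bash
python3 -m creep '[{"travel":[0,0,-5],"twist":[0,0,-0.007],"hand":0},{"travel":[0,0,-9],"twist":[0,0,-0.007],"hand":0},{"travel":[0,0,-12],"twist":[0,0,-0.007],"hand":0},{"travel":[0,0,-14],"twist":[0,0,-0.007],"hand":0},{"travel":[0,0,-15.2],"twist":[0,0,-0.007],"hand":0},{"travel":[0,0,-15.2],"twist":[0,0,-0.007],"hand":0.2},{"travel":[0,0,-15.2],"twist":[0,0,-0.007],"hand":0.6},{"travel":[0,0,-15.2],"twist":[0,0,-0.007],"hand":1},{"travel":[0,0,-15.2],"twist":[0,0,-0.007],"hand":1},{"travel":[0,0,-15.2],"twist":[0,0,-0.007],"hand":1}]'
python3 -m creep '[{"travel":[0,0,0],"twist":[0,0,0],"hand":1},{"travel":[0,0,1],"twist":[0,0,0],"hand":1},{"travel":[0,0,3],"twist":[0,0,0],"hand":1},{"travel":[0,0,6],"twist":[0,0,0],"hand":1},{"travel":[1,-2,8],"twist":[0,0,0.02],"hand":1},{"travel":[3,-4,9],"twist":[0,0,0.06],"hand":1},{"travel":[5,-6.5,9],"twist":[0,0,0.1],"hand":1},{"travel":[7,-8.5,9],"twist":[0,0,0.13],"hand":1},{"travel":[9,-10.5,9],"twist":[0,0,0.15],"hand":1},{"travel":[11,-12.5,9],"twist":[0,0,0.15],"hand":1}]'
python3 -c "
from h import *
snap('wrist','w3')"
```

```text
clock: 5.3
position: [0.442, 0.1204, 0.0106]
ee_rot: [-1.059, 1.414, -1.416]
ft_force: [0.3, -0.4, 6.0]
finger_gap: 0.0512
clock: 6.55
position: [0.5509, -0.0054, 0.0989]
ee_rot: [-1.144, 1.309, -1.306]
ft_force: [-0.1, 0.3, -4.0]
finger_gap: 0.0511
```

View pics/w3.png

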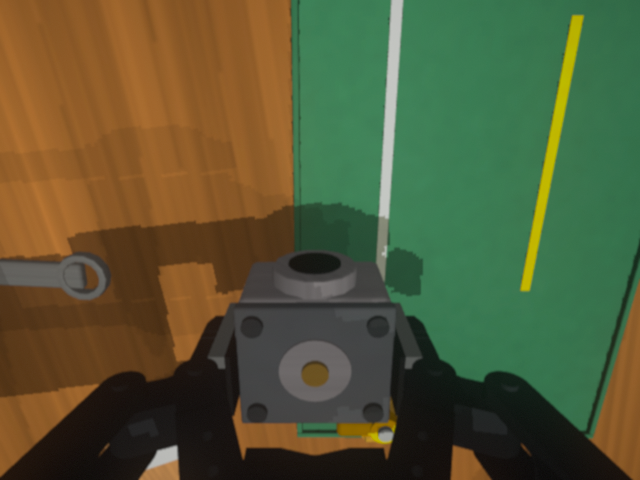

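```bash
python3 -m creep '[{"travel":[1,-1,0],"twist":[0,0,0],"hand":1},{"travel":[2.5,-2.4,0],"twist":[0,0,0],"hand":1},{"travel":[3.4,-3.3,-1],"twist":[0,0,0],"hand":1},{"travel":[3.7,-3.5,-2.5],"twist":[0,0,0],"hand":1},{"travel":[3.7,-3.5,-4],"twist":[0,0,0],"hand":1},{"travel":[3.7,-3.5,-5],"twist":[0,0,0],"hand":1},{"travel":[3.7,-3.5,-6],"twist":[0,0,0],"hand":1},{"travel":[3.7,-3.5,-6],"twist":[0,0,0],"hand":1},{"travel":[3.7,-3.5,-6],"twist":[0,0,0],"hand":1},{"travel":[3.7,-3.5,-6],"twist":[0,0,0],"hand":1}]'
python3 - <<'E'
from h import *
from m import ln
c=snap('wrist','w4')
ln(c,"wht",lo=(0,0,110),hi=(180,70,255),roi=(300,0,420,300))
ln(c,"yel",lo=(22,120,100),hi=(34,255,255),roi=(400,0,640,350))
P=cloud(c)
from bench import telemetry;o=telemetry.get_obs();M=R.from_rotvec(o["ee_rot"]).as_matrix();p=o["position"];print(p,np.degrees(np.arctan2(M[1,2],M[0,2])),M[2,1])
d=np.hypot(P[...,0]-p[0],P[...,1]-p[1]);Q=P[(d<.04)&(abs(P[...,2]-p[2]-.031)<.005)];print(cv2.minAreaRect(Q[:,:2].astype(np.float32)),np.median(Q[:,2]))
E
```

```text
clock: 7.85
position: [0.5884, -0.0398, 0.04]
ee_rot: [-1.142, 1.306, -1.308]
ft_force: [0.7, -0.3, -3.6]
finger_gap: 0.0513
wht px [324. 289.] w [ 0.5924 -0.0452] size [0.0084 0.0132] ang 88.01
wht px [316. 124.] w [0.598  0.0283] size [0.1034 0.0065] ang 82.01
yel px [534. 145.] w [0.6904 0.0044] size [0.1261 0.0064] ang 82.17
[ 0.58835066 -0.03984041  0.03994331] -7.678633970563327 -0.9999992168369842
((0.5882197618484497, -0.04036561772227287), (0.04802936688065529, 0.0786222442984581), 82.41160583496094) 0.07089928024581311
```

View pics/w4.png

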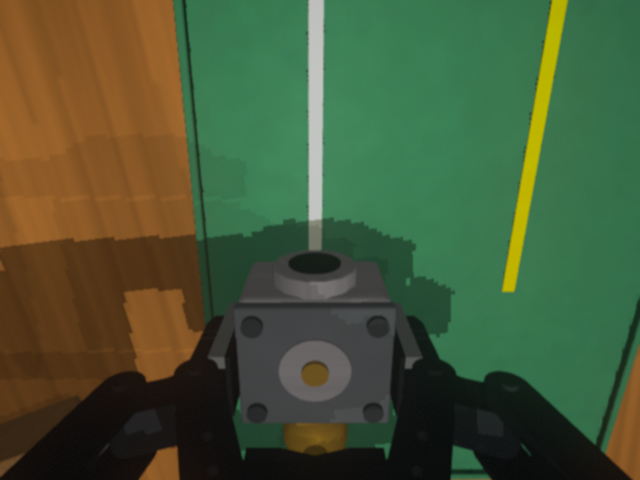

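```bash
python3 -m creep '[{"travel":[0,-0.05,-0.7],"twist":[0,0,-0.003],"hand":1},{"travel":[0,-0.05,-1.4],"twist":[0,0,-0.003],"hand":1},{"travel":[0,-0.05,-1.9],"twist":[0,0,-0.003],"hand":1},{"travel":[0,-0.05,-2.2],"twist":[0,0,-0.003],"hand":1},{"travel":[0,-0.05,-2.35],"twist":[0,0,-0.003],"hand":1},{"travel":[0,-0.05,-2.45],"twist":[0,0,-0.003],"hand":1},{"travel":[0,-0.05,-2.5],"twist":[0,0,-0.003],"hand":1},{"travel":[0,-0.05,-2.53],"twist":[0,0,-0.003],"hand":1},{"travel":[0,-0.05,-2.55],"twist":[0,0,-0.003],"hand":1},{"travel":[0,-0.05,-2.55],"twist":[0,0,-0.003],"hand":1}]'
```

```text
clock: 9.15
position: [0.5882, -0.0403, 0.0146]
ee_rot: [-1.141, 1.309, -1.31]
ft_force: [-6.2, 0.1, 5.9]
finger_gap: 0.0509
```

```bash
python3 -m creep '[{"travel":[0,0,0],"twist":[0,0,0],"hand":0.25},{"travel":[0,0,0],"twist":[0,0,0],"hand":0.25},{"travel":[0,0,0.5],"twist":[0,0,0],"hand":0.2},{"travel":[0,0,2],"twist":[0,0,0],"hand":0.2},{"travel":[0,0,5],"twist":[0,0,0],"hand":0.2},{"travel":[0,0,10],"twist":[0,0,0],"hand":0.2},{"travel":[0,-5,15],"twist":[0,0,0],"hand":0},{"travel":[0.5,-10,18],"twist":[0,0,0],"hand":0},{"travel":[1,-15,18],"twist":[0,0,0],"hand":0},{"travel":[1.5,-20,18],"twist":[0,0,0],"hand":0}]'
python3 -c "
from h import *
snap('wrist','w5');snap('top','t5')"
```

```text
clock: 10.4
position: [0.6033, -0.2422, 0.1963]
ee_rot: [-1.14, 1.306, -1.312]
ft_force: [0.3, 1.1, 0.5]
finger_gap: 0.085
```

View pics/w5.png

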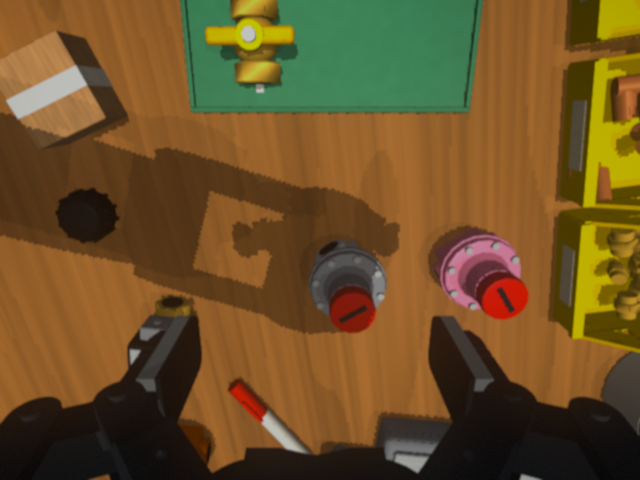

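View pics/t5.png

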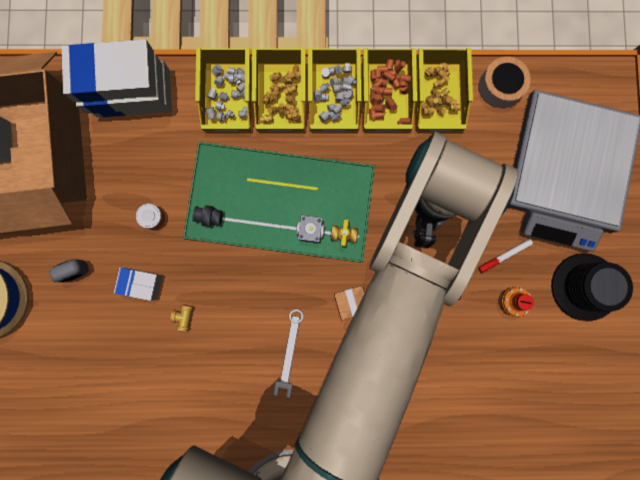

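Run:
```python
from h import *
for n,roi in [("w5",(290,220,410,345)),("side0",(320,155,370,205)),("top0",(405,190,460,235))]:
    c=load(n);P=cloud(c);x0,y0,x1,y1=roi
    hsv=cv2.cvtColor(c["image"],cv2.COLOR_RGB2HSV);m=cv2.inRange(hsv,(0,150,60),(8,255,255))|cv2.inRange(hsv,(172,150,60),(180,255,255))
    Q=P[y0:y1,x0:x1].reshape(-1,3);mm=m[y0:y1,x0:x1].ravel()>0
    A=Q[mm&(Q[:,2]>.079)];print(n,"cap",cv2.minEnclosingCircle(A[:,:2].astype(np.float32)),len(A),np.median(A[:,2]))
    A=Q[(Q[:,2]>.040)&(Q[:,2]<.049)];print("disc",cv2.minEnclosingCircle(A[:,:2].astype(np.float32)),len(A))
c=load("w5");cv2.imwrite("pics/z5.png",cv2.resize(c["image"][220:350,280:420,::-1],(700,650),interpolation=cv2.INTER_CUBIC))
```

```text
w5 cap ((0.6222738027572632, -0.3069515526294708), 0.017209568992257118) 1472 0.084088298906035
disc ((0.6220448613166809, -0.3070705831050873), 0.03098997101187706) 2124
side0 cap ((0.6194628477096558, -0.30785220861434937), 0.018231527879834175) 92 0.08422055713698351
disc ((0.6525430083274841, -0.32151246070861816), 0.06738989800214767) 167
top0 cap ((0.620235025882721, -0.3061099946498871), 0.016876433044672012) 180 0.08327463012032654
disc ((0.6200433969497681, -0.30601510405540466), 0.030846059322357178) 327
```

View pics/z5.png

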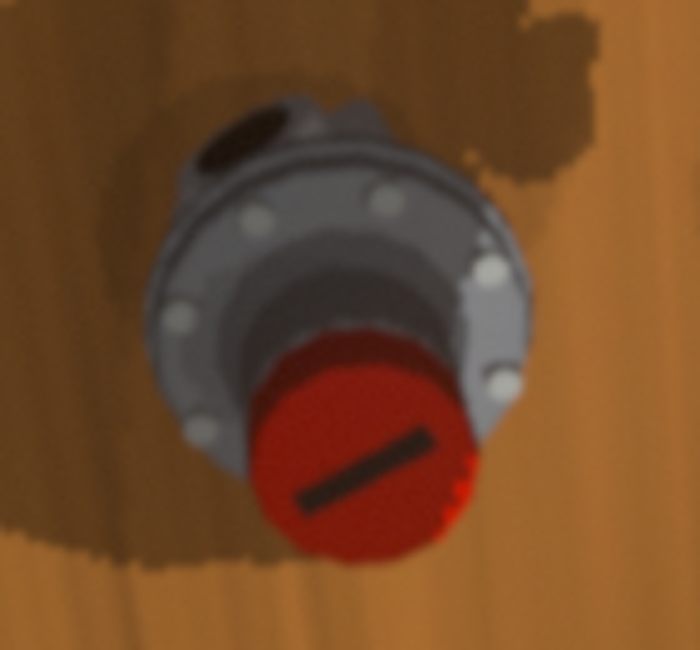

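Run:
```python
from h import *
c=load("w5");C=np.array([.6222,-.3070])
for z in (.011,.013,.015,.017):
    p=plane(c,329.,248.,z)[0,:2]-C;print("port",z,np.hypot(*p),np.degrees(np.arctan2(p[1],p[0])))
a=plane(c,np.array([340.,366.]),np.array([321.,307.]),.084);d=a[1]-a[0];print("slot",np.degrees(np.arctan2(d[1],d[0])))
P=cloud(c);print(P[246:251,327:332,2].round(4))
# bolts at z .045
b=np.array([[257,220],[387,202],[492,270],[506,385],[203,430],[180,318]])/5+[280,220]
q=plane(c,b[:,0],b[:,1],.045)[:,:2]-C;print(np.degrees(np.arctan2(q[:,1],q[:,0])).round(1),np.hypot(*q.T).round(4))
# gunmetal hole contour
g=c["image"][235:262,312:345].max(2);v,u=np.where(g<40);print(len(u),u.mean()+312,v.mean()+235)
o,d=ray(c,u.mean()+312,v.mean()+235);print(o,d)
from bench import telemetry;o=telemetry.get_obs();M=R.from_rotvec(o["ee_rot"]).as_matrix();p=o["position"];print(p,np.degrees(np.arctan2(M[1,2],M[0,2])))
```

```text
port 0.011 0.02593943588092532 116.22086600406578
port 0.013 0.026620788494432907 115.44777813529984
port 0.015 0.027306745305816532 114.71340267008563
port 0.017 0.027996967893235122 114.01512696118893
slot 23.986235017351266
[[0.0127 0.0138 0.0151 0.0178 0.019 ]
 [0.0152 0.0178 0.0179 0.0196 0.0212]
 [0.0175 0.019  0.0202 0.0201 0.0225]
 [0.0198 0.0215 0.0221 0.0236 0.0248]
 [0.0221 0.0233 0.0245 0.026  0.0339]]
[ 115.7   66.7   19.2  -25.  -151.1  163.9] [0.0251 0.0249 0.0268 0.0285 0.0278 0.0263]
99 328.07070707070704 247.82828282828282
[ 0.61438867 -0.15778447  0.33908346] [[-0.01262643 -0.35803953 -0.93469048]]
[ 0.60231461 -0.24514455  0.19453452] -8.156497954223406
```

The wrist view shows the grey regulator at about (345,285), with its port hole at (328,248) giving a port axis of about 114°. The top view shows the filter on the stripe next to the ball valve. Next I hover over the cap with the jaws turned.

```bash
python3 -m creep '[{"travel":[0.5,-1.5,0],"twist":[0,0,0.1],"hand":0.35},{"travel":[1,-3,0],"twist":[0,0,0.25],"hand":0.35},{"travel":[1.5,-5,-2],"twist":[0,0,0.4],"hand":0.35},{"travel":[1.8,-6.2,-4],"twist":[0,0,0.5],"hand":0.35},{"travel":[1.9,-6.7,-6],"twist":[0,0,0.564],"hand":0.35},{"travel":[1.9,-6.7,-7],"twist":[0,0,0.564],"hand":0.35},{"travel":[1.9,-6.7,-7.5],"twist":[0,0,0.564],"hand":0.35},{"travel":[1.9,-6.7,-7.5],"twist":[0,0,0.564],"hand":0.35},{"travel":[1.9,-6.7,-7.5],"twist":[0,0,0.564],"hand":0.35},{"travel":[1.9,-6.7,-7.5],"twist":[0,0,0.564],"hand":0.35}]'
python3 - <<'E'
from h import *
c=snap("wrist","w6");P=cloud(c);hsv=cv2.cvtColor(c["image"],cv2.COLOR_RGB2HSV);m=cv2.inRange(hsv,(0,150,60),(8,255,255))|cv2.inRange(hsv,(172,150,60),(180,255,255))
d=np.hypot(P[...,0]-.622,P[...,1]+.307)
A=P[(m>0)&(d<.03)&(P[...,2]>.079)];print("cap",cv2.minEnclosingCircle(A[:,:2].astype(np.float32)),len(A))
from bench import telemetry;o=telemetry.get_obs();M=R.from_rotvec(o["ee_rot"]).as_matrix();p=o["position"];print(p,np.degrees(np.arctan2(M[1,2],M[0,2])))
E
```

```text
clock: 11.75
position: [0.6223, -0.3073, 0.1196]
ee_rot: [-1.381, 0.888, -0.89]
ft_force: [0.2, -0.4, -0.1]
finger_gap: 0.0555
cap ((0.6219208836555481, -0.30736231803894043), 0.017080893740057945) 3156
[ 0.62217784 -0.3072944   0.11941409] 24.464600207029466
```

View pics/w6.png

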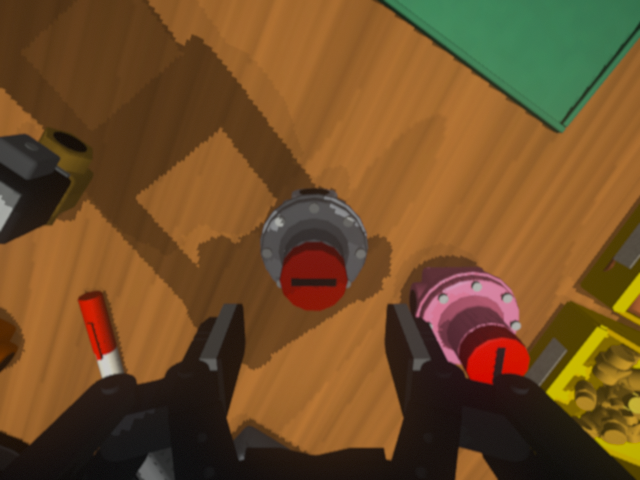

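```bash
python3 -m creep '[{"travel":[0,0,-2.5],"twist":[0,0,0],"hand":0.35},{"travel":[0,0,-5],"twist":[0,0,0],"hand":0.35},{"travel":[0,0,-6.3],"twist":[0,0,0],"hand":0.35},{"travel":[0,0,-6.8],"twist":[0,0,0],"hand":0.35},{"travel":[0,0,-6.8],"twist":[0,0,0],"hand":0.5},{"travel":[0,0,-6.8],"twist":[0,0,0],"hand":0.7},{"travel":[0,0,-6.8],"twist":[0,0,0],"hand":1},{"travel":[0,0,-6.8],"twist":[0,0,0],"hand":1},{"travel":[0,0,-6.8],"twist":[0,0,0],"hand":1},{"travel":[0,0,-6.8],"twist":[0,0,0],"hand":1}]'
python3 -m creep '[{"travel":[0,0,0.5],"twist":[0,0,0],"hand":1},{"travel":[0,0,2],"twist":[0,0,0],"hand":1},{"travel":[0,0,4.5],"twist":[0,0,0],"hand":1},{"travel":[0,0,8],"twist":[0,0,0],"hand":1},{"travel":[0,2,9],"twist":[0,0,0],"hand":1},{"travel":[0,5,9],"twist":[0,0,-0.1],"hand":1},{"travel":[-0.5,9,9],"twist":[0,0,-0.2],"hand":1},{"travel":[-1,13,9],"twist":[0,0,-0.3],"hand":1},{"travel":[-1.5,17,9],"twist":[0,0,-0.4],"hand":1},{"travel":[-2,21,9],"twist":[0,0,-0.5],"hand":1}]'
```

```text
clock: 13.05
position: [0.6224, -0.3077, 0.0522]
ee_rot: [-1.381, 0.888, -0.891]
ft_force: [-2.2, -0.7, 5.1]
finger_gap: 0.0326
clock: 14.3
position: [0.6009, -0.0945, 0.1398]
ee_rot: [-1.173, 1.266, -1.263]
ft_force: [0.4, -0.2, -3.4]
finger_gap: 0.0326
```

```bash
python3 -m creep '[{"travel":[0,4,0],"twist":[0,0,-0.064],"hand":1},{"travel":[-0.1,7.5,0],"twist":[0,0,-0.064],"hand":1},{"travel":[-0.2,10.5,0],"twist":[0,0,-0.064],"hand":1},{"travel":[-0.3,12.5,0],"twist":[0,0,-0.064],"hand":1},{"travel":[-0.34,13.1,-1],"twist":[0,0,-0.064],"hand":1},{"travel":[-0.34,13.1,-3],"twist":[0,0,-0.064],"hand":1},{"travel":[-0.34,13.1,-5],"twist":[0,0,-0.064],"hand":1},{"travel":[-0.34,13.1,-5.5],"twist":[0,0,-0.064],"hand":1},{"travel":[-0.34,13.1,-5.5],"twist":[0,0,-0.064],"hand":1},{"travel":[-0.34,13.1,-5.5],"twist":[0,0,-0.064],"hand":1}]'
python3 - <<'E'
from h import *
from m import ln
c=snap("wrist","w7");P=cloud(c)
ln(c,"wht",lo=(0,0,110),hi=(180,70,255),roi=(250,0,420,200))
ln(c,"yel",lo=(22,120,100),hi=(34,255,255),roi=(400,0,640,350))
from bench import telemetry;o=telemetry.get_obs();M=R.from_rotvec(o["ee_rot"]).as_matrix();p=o["position"];print(p,np.degrees(np.arctan2(M[1,2],M[0,2])),M[:,1])
E
```

```text
clock: 15.55
position: [0.5992, 0.0335, 0.0867]
ee_rot: [-1.14, 1.308, -1.31]
ft_force: [-0.7, -0.2, -2.9]
finger_gap: 0.0325
wht px [313. 109.] w [0.6086 0.1083] size [0.0921 0.0066] ang 82.33
yel px [475. 227.] w [0.6932 0.0248] size [0.1517 0.0064] ang 82.12
[0.59916486 0.03357654 0.08677714] -7.860793535229109 [ 1.82197458e-03 -2.54562681e-05 -9.99998340e-01]
```

View pics/w7.png

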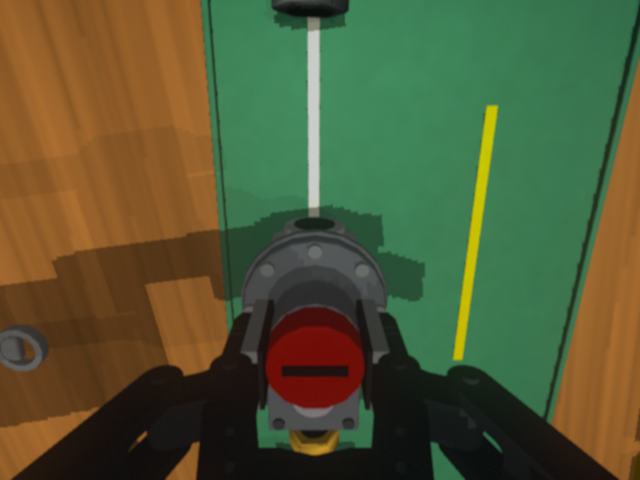

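```bash
python3 -m creep '[{"travel":[-0.06,0,-0.8],"twist":[0,0,0],"hand":1},{"travel":[-0.06,0,-1.6],"twist":[0,0,0],"hand":1},{"travel":[-0.06,0,-2.3],"twist":[0,0,0],"hand":1},{"travel":[-0.06,0,-2.7],"twist":[0,0,0],"hand":1},{"travel":[-0.06,0,-2.9],"twist":[0,0,0],"hand":1},{"travel":[-0.06,0,-3.0],"twist":[0,0,0],"hand":1},{"travel":[-0.06,0,-3.05],"twist":[0,0,0],"hand":1},{"travel":[-0.06,0,-3.1],"twist":[0,0,0],"hand":1},{"travel":[-0.06,0,-3.12],"twist":[0,0,0],"hand":1},{"travel":[-0.06,0,-3.12],"twist":[0,0,0],"hand":1}]'
```

```text
clock: 16.85
position: [0.5982, 0.0338, 0.0562]
ee_rot: [-1.141, 1.309, -1.31]
ft_force: [-5.3, -0.1, 6.8]
finger_gap: 0.0325
```

```bash
python3 -m creep '[{"travel":[0,0,0],"twist":[0,0,0],"hand":0.4},{"travel":[0,0,0],"twist":[0,0,0],"hand":0.4},{"travel":[0,0,1],"twist":[0,0,0],"hand":0.35},{"travel":[0,0,4],"twist":[0,0,0],"hand":0.35},{"travel":[0,0,9],"twist":[0,0,0],"hand":0.35},{"travel":[-1,-3,14],"twist":[0,0,0],"hand":0.35},{"travel":[-3,-8,16],"twist":[0,0,0],"hand":0.3},{"travel":[-5,-13,16],"twist":[0,0,0],"hand":0.3},{"travel":[-7,-18,16],"twist":[0,0,0],"hand":0.3},{"travel":[-9.5,-23,16],"twist":[0,0,0],"hand":0.3}]'
python3 -m creep '[{"travel":[-2,-5,0],"twist":[0,0,0],"hand":0.3},{"travel":[-3.5,-8,0],"twist":[0,0,0],"hand":0.3},{"travel":[-4.3,-9.4,0],"twist":[0,0,0],"hand":0.3},{"travel":[-4.3,-9.4,0],"twist":[0,0,0],"hand":0.3},{"travel":[-4.3,-9.4,0],"twist":[0,0,0],"hand":0.3},{"travel":[-4.3,-9.4,0],"twist":[0,0,0],"hand":0.3},{"travel":[-4.3,-9.4,0],"twist":[0,0,0],"hand":0.3},{"travel":[-4.3,-9.4,0],"twist":[0,0,0],"hand":0.3},{"travel":[-4.3,-9.4,0],"twist":[0,0,0],"hand":0.3},{"travel":[-4.3,-9.4,0],"twist":[0,0,0],"hand":0.3}]'
python3 - <<'E'
from h import *
c=snap("wrist","w8");snap("top","t8");snap("side","s8")
for n in ("w8","top0","side0"):
    P=cloud(load(n));d=np.hypot(P[...,0]-.46,P[...,1]+.34)
    for lo,hi in ((.064,.0715),(.064,.08)):
        A=P[(d<.04)&(P[...,2]>lo)&(P[...,2]<hi)];print(n,cv2.minAreaRect(A[:,:2].astype(np.float32)),len(A))
from bench import telemetry;o=telemetry.get_obs();M=R.from_rotvec(o["ee_rot"]).as_matrix();p=o["position"];print(p,np.degrees(np.arctan2(M[1,2],M[0,2])))
E
```

```text
clock: 18.1
position: [0.5023, -0.1978, 0.2155]
ee_rot: [-1.141, 1.308, -1.31]
ft_force: [0.2, -1.5, -0.7]
finger_gap: 0.0602
clock: 19.35
position: [0.46, -0.2903, 0.2146]
ee_rot: [-1.141, 1.309, -1.309]
ft_force: [-0.5, 0.3, 0.7]
finger_gap: 0.0598
w8 ((0.45675456523895264, -0.3413369059562683), (0.03610503301024437, 0.03798198327422142), 75.87377166748047) 1595
w8 ((0.45675456523895264, -0.3413369059562683), (0.03610503301024437, 0.03798198327422142), 75.87377166748047) 1978
top0 ((0.45638102293014526, -0.33475130796432495), (0.046657539904117584, 0.0376427061855793), 76.16020965576172) 231
top0 ((0.45638102293014526, -0.33475130796432495), (0.046657539904117584, 0.0376427061855793), 76.16020965576172) 296
side0 ((0.4554802477359772, -0.33618974685668945), (0.047706156969070435, 0.04100564494729042), 78.46573638916016) 88
side0 ((0.4554802477359772, -0.33618974685668945), (0.047706156969070435, 0.04100564494729042), 78.46573638916016) 141
[ 0.45999161 -0.290307    0.21462428] -7.853713907116446
```

View pics/w8.png

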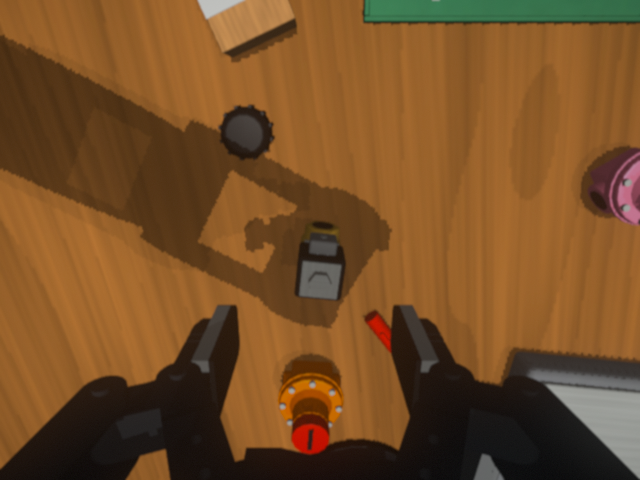

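View pics/t8.png

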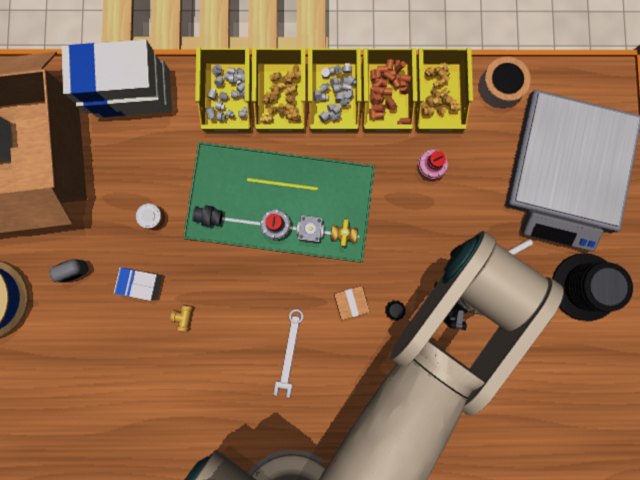

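```bash
python3 -m creep '[{"travel":[-0.1,-2,-2],"twist":[0,0,-0.05],"hand":0.3},{"travel":[-0.3,-4,-5],"twist":[0,0,-0.11],"hand":0.3},{"travel":[-0.32,-5.1,-8],"twist":[0,0,-0.11],"hand":0.3},{"travel":[-0.32,-5.1,-9.5],"twist":[0,0,-0.11],"hand":0.3},{"travel":[-0.32,-5.1,-12],"twist":[0,0,-0.11],"hand":0.3},{"travel":[-0.32,-5.1,-15],"twist":[0,0,-0.11],"hand":0.3},{"travel":[-0.32,-5.1,-17],"twist":[0,0,-0.11],"hand":0.3},{"travel":[-0.32,-5.1,-18],"twist":[0,0,-0.11],"hand":0.3},{"travel":[-0.32,-5.1,-18.1],"twist":[0,0,-0.11],"hand":0.3},{"travel":[-0.32,-5.1,-18.1],"twist":[0,0,-0.11],"hand":0.3}]'
python3 -c "
from h import *
snap('wrist','w9')"
```

```text
clock: 20.75
position: [0.4573, -0.3417, 0.0346]
ee_rot: [-1.082, 1.387, -1.39]
ft_force: [0.7, 0.6, -0.3]
finger_gap: 0.0594
```

View pics/w9.png

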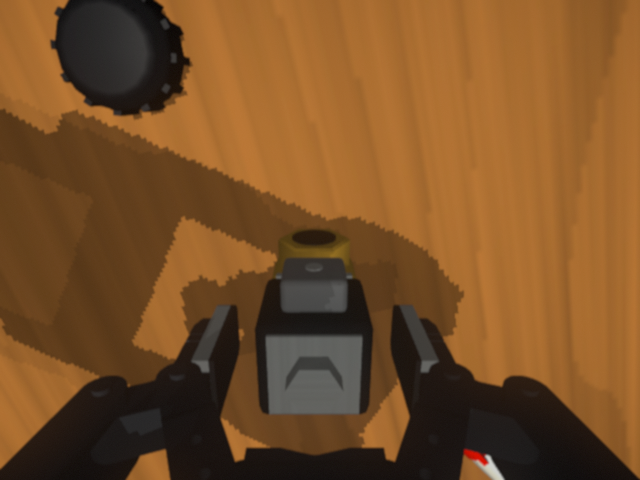

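```bash
python3 -m creep '[{"travel":[0,0,0],"twist":[0,0,0],"hand":0.6},{"travel":[0,0,0],"twist":[0,0,0],"hand":1},{"travel":[0,0,0],"twist":[0,0,0],"hand":1},{"travel":[0,0,0],"twist":[0,0,0],"hand":1},{"travel":[0,0,0],"twist":[0,0,0],"hand":1},{"travel":[0,0,0.5],"twist":[0,0,0],"hand":1},{"travel":[0,0,2],"twist":[0,0,0],"hand":1},{"travel":[0,0,5],"twist":[0,0,0],"hand":1},{"travel":[0,0,9],"twist":[0,0,0],"hand":1},{"travel":[0.5,2,13],"twist":[0,0,0],"hand":1}]'
python3 -m creep '[{"travel":[1,4,0],"twist":[0,0,0.02],"hand":1},{"travel":[2.5,8.5,0],"twist":[0,0,0.04],"hand":1},{"travel":[4,13,0],"twist":[0,0,0.06],"hand":1},{"travel":[5.5,17.5,0],"twist":[0,0,0.08],"hand":1},{"travel":[7,22,0],"twist":[0,0,0.09],"hand":1},{"travel":[8.5,26.5,0],"twist":[0,0,0.1],"hand":1},{"travel":[10,31,0],"twist":[0,0,0.11],"hand":1},{"travel":[11.5,35.5,0],"twist":[0,0,0.11],"hand":1},{"travel":[13,39.5,0],"twist":[0,0,0.11],"hand":1},{"travel":[14.2,42,0],"twist":[0,0,0.11],"hand":1}]'
```

```text
clock: 22.05
position: [0.4613, -0.3217, 0.1652]
ee_rot: [-1.081, 1.39, -1.39]
ft_force: [1.2, -0.7, -4.1]
finger_gap: 0.0371
clock: 23.3
position: [0.6039, 0.1008, 0.164]
ee_rot: [-1.142, 1.308, -1.308]
ft_force: [0.2, 0.4, -3.1]
finger_gap: 0.0377
```

```bash
python3 -m creep '[{"travel":[0.3,0.5,0],"twist":[0,0,0],"hand":1},{"travel":[0.5,0.75,0],"twist":[0,0,0],"hand":1},{"travel":[0.5,0.75,-1],"twist":[0,0,0],"hand":1},{"travel":[0.5,0.75,-3],"twist":[0,0,0],"hand":1},{"travel":[0.5,0.75,-5.5],"twist":[0,0,0],"hand":1},{"travel":[0.5,0.75,-7.5],"twist":[0,0,0],"hand":1},{"travel":[0.5,0.75,-9],"twist":[0,0,0],"hand":1},{"travel":[0.5,0.75,-9.5],"twist":[0,0,0],"hand":1},{"travel":[0.5,0.75,-9.5],"twist":[0,0,0],"hand":1},{"travel":[0.5,0.75,-9.5],"twist":[0,0,0],"hand":1}]'
python3 - <<'E'
from h import *
from m import ln
c=snap("wrist","w10");P=cloud(c)
ln(c,"wht",lo=(0,0,110),hi=(180,70,255),roi=(250,0,420,300))
from bench import telemetry;o=telemetry.get_obs();M=R.from_rotvec(o["ee_rot"]).as_matrix();p=o["position"];print(p,np.degrees(np.arctan2(M[1,2],M[0,2])))
d=np.hypot(P[...,0]-.62,P[...,1]-.182);Q=P[(d<.05)&(P[...,2]>.014)];print("union",cv2.minAreaRect(Q[:,:2].astype(np.float32)))
d=np.hypot(P[...,0]-p[0],P[...,1]-p[1]);Q=P[(d<.03)&(abs(P[...,2]-p[2]-.034)<.003)];print("coil",cv2.minAreaRect(Q[:,:2].astype(np.float32)),len(Q))
E
```

```text
clock: 24.55
position: [0.6094, 0.1063, 0.0697]
ee_rot: [-1.14, 1.308, -1.31]
ft_force: [0.6, 0.4, -3.5]
finger_gap: 0.0372
wht px [313. 206.] w [0.6126 0.1354] size [0.0237 0.0064] ang 82.35
wht px [313.  38.] w [0.6239 0.2164] size [0.0021 0.0066] ang 82.16
[0.60935832 0.10630777 0.06967995] -7.84645833833701
union ((0.6166811585426331, 0.17227430641651154), (0.07957586646080017, 0.046330370008945465), 80.02133178710938)
coil ((0.6094667315483093, 0.10677891969680786), (0.03601957857608795, 0.05786190181970596), 82.83521270751953) 8772
```

View pics/w10.png

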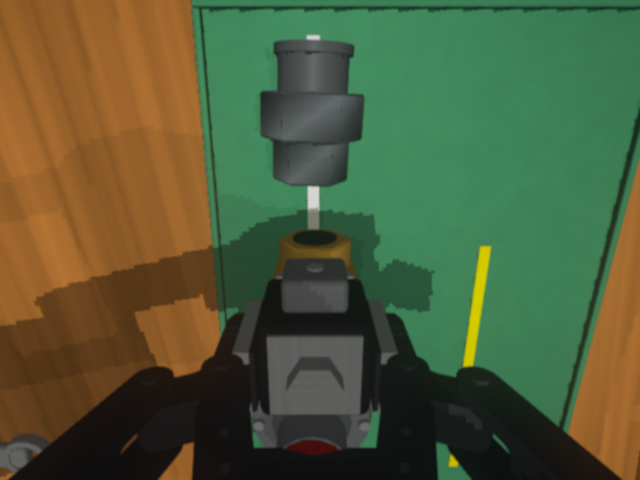

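```bash
python3 -m creep '[{"travel":[-0.05,0.15,-0.8],"twist":[0,0,0],"hand":1},{"travel":[-0.05,0.15,-1.6],"twist":[0,0,0],"hand":1},{"travel":[-0.05,0.15,-2.3],"twist":[0,0,0],"hand":1},{"travel":[-0.05,0.15,-2.7],"twist":[0,0,0],"hand":1},{"travel":[-0.05,0.15,-2.9],"twist":[0,0,0],"hand":1},{"travel":[-0.05,0.15,-3.0],"twist":[0,0,0],"hand":1},{"travel":[-0.05,0.15,-3.06],"twist":[0,0,0],"hand":1},{"travel":[-0.05,0.15,-3.12],"twist":[0,0,0],"hand":1},{"travel":[-0.05,0.15,-3.15],"twist":[0,0,0],"hand":1},{"travel":[-0.05,0.15,-3.15],"twist":[0,0,0],"hand":1}]'
```

```text
clock: 25.85
position: [0.6085, 0.1078, 0.0386]
ee_rot: [-1.141, 1.309, -1.31]
ft_force: [-5.6, -0.4, 5.3]
finger_gap: 0.0374
```

```bash
python3 -m creep '[{"travel":[0,0,0],"twist":[0,0,0],"hand":0.35},{"travel":[0,0,0],"twist":[0,0,0],"hand":0.35},{"travel":[0,0,1],"twist":[0,0,0],"hand":0.35},{"travel":[0,0,4],"twist":[0,0,0],"hand":0.35},{"travel":[0,0,9],"twist":[0,0,0],"hand":0.35},{"travel":[-1,1,14],"twist":[0,0,0],"hand":0},{"travel":[-4,5,17],"twist":[0,0,0],"hand":0},{"travel":[-7,10,17],"twist":[0,0,0],"hand":0},{"travel":[-10,15,17],"twist":[0,0,0],"hand":0},{"travel":[-13,19,17],"twist":[0,0,0],"hand":0}]'
python3 - <<'E'
from h import *
c=snap("wrist","w11");snap("top","t11")
for n in ("w11","top0","side0"):
    P=cloud(load(n));d=np.hypot(P[...,0]-.465,P[...,1]-.33)
    A=P[(d<.06)&(P[...,2]>.040)&(P[...,2]<.05)];print(n,cv2.minAreaRect(A[:,:2].astype(np.float32)),len(A),np.median(A[:,2]))
from bench import telemetry;o=telemetry.get_obs();M=R.from_rotvec(o["ee_rot"]).as_matrix();p=o["position"];print(p,np.degrees(np.arctan2(M[1,2],M[0,2])))
E
```

```text
clock: 27.1
position: [0.4772, 0.2994, 0.2081]
ee_rot: [-1.14, 1.308, -1.309]
ft_force: [0.7, 0.0, -1.0]
finger_gap: 0.0854
w11 ((0.47114551067352295, 0.3302854299545288), (0.08017384260892868, 0.05668746680021286), 78.66297912597656) 7635 0.044257007516212754
top0 ((0.4694644510746002, 0.330955445766449), (0.08111175149679184, 0.0564531609416008), 78.81063079833984) 983 0.04401501883278591
side0 ((0.46901416778564453, 0.3279997706413269), (0.08029674738645554, 0.05949762463569641), 78.88516235351562) 1006 0.0447375159297988
[0.47579029 0.30124364 0.20819519] -7.532952640373677
```

View pics/w11.png

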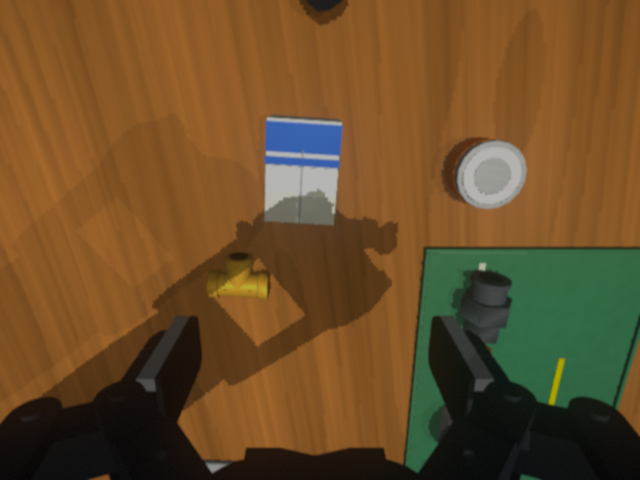

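View pics/t11.png

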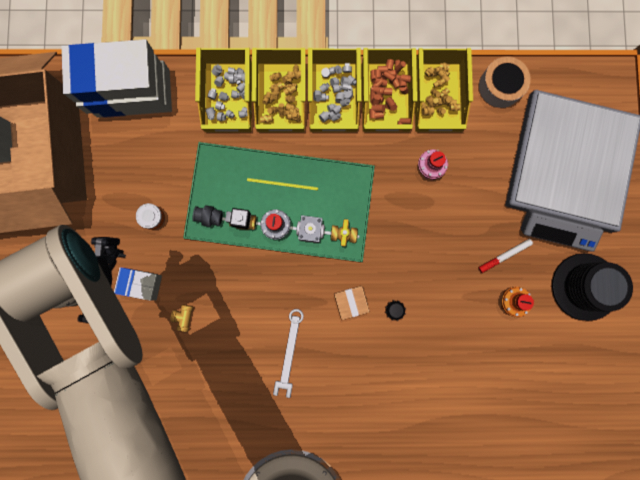

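```bash
python3 -m creep '[{"travel":[-0.3,1.5,-1],"twist":[0,0,-0.03],"hand":0},{"travel":[-0.6,2.6,-3],"twist":[0,0,-0.061],"hand":0},{"travel":[-0.75,3.2,-6],"twist":[0,0,-0.061],"hand":0},{"travel":[-0.75,3.2,-8.5],"twist":[0,0,-0.061],"hand":0},{"travel":[-0.75,3.2,-10],"twist":[0,0,-0.061],"hand":0},{"travel":[-0.75,3.2,-10.8],"twist":[0,0,-0.061],"hand":0},{"travel":[-0.75,3.2,-10.8],"twist":[0,0,-0.061],"hand":0},{"travel":[-0.75,3.2,-10.8],"twist":[0,0,-0.061],"hand":0},{"travel":[-0.75,3.2,-10.8],"twist":[0,0,-0.061],"hand":0},{"travel":[-0.75,3.2,-10.8],"twist":[0,0,-0.061],"hand":0}]'
python3 - <<'E'
from h import *
c=snap("wrist","w12")
P=cloud(c);d=np.hypot(P[...,0]-.465,P[...,1]-.33)
A=P[(d<.06)&(P[...,2]>.040)&(P[...,2]<.05)];print(cv2.minAreaRect(A[:,:2].astype(np.float32)),len(A),np.median(A[:,2]))
from bench import telemetry;o=telemetry.get_obs();M=R.from_rotvec(o["ee_rot"]).as_matrix();p=o["position"];print(p,np.degrees(np.arctan2(M[1,2],M[0,2])))
E
```

```text
clock: 28.45
position: [0.471, 0.3298, 0.0996]
ee_rot: [-1.108, 1.353, -1.354]
ft_force: [0.2, 0.3, -0.4]
finger_gap: 0.0858
((0.4710681736469269, 0.3304273188114166), (0.08042655885219574, 0.05659063905477524), 78.35997772216797) 14687 0.04430320814845917
[0.47089758 0.32981694 0.09944537] -11.339158218074623
```

View pics/w12.png

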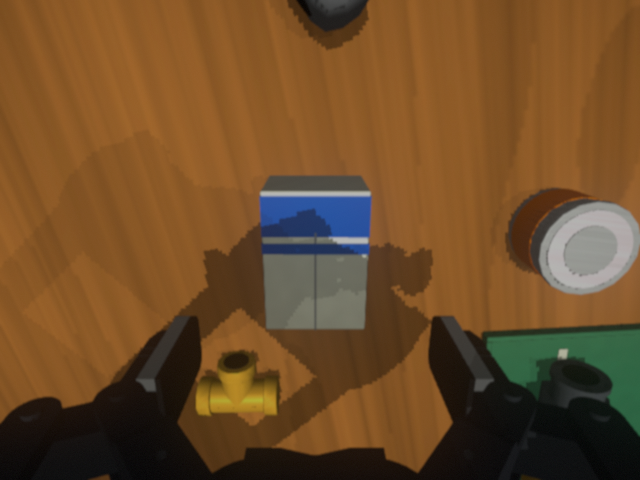

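```bash
python3 -m creep '[{"travel":[0,0.05,-3],"twist":[0,0,0],"hand":0.1},{"travel":[0,0.05,-6],"twist":[0,0,0],"hand":0.1},{"travel":[0,0.05,-8],"twist":[0,0,0],"hand":0.1},{"travel":[0,0.05,-8.6],"twist":[0,0,0],"hand":0.1},{"travel":[0,0.05,-8.6],"twist":[0,0,0],"hand":0.3},{"travel":[0,0.05,-8.6],"twist":[0,0,0],"hand":0.6},{"travel":[0,0.05,-8.6],"twist":[0,0,0],"hand":1},{"travel":[0,0.05,-8.6],"twist":[0,0,0],"hand":1},{"travel":[0,0.05,-8.6],"twist":[0,0,0],"hand":1},{"travel":[0,0.05,-8.6],"twist":[0,0,0],"hand":1}]'
python3 -m creep '[{"travel":[0,0,0.5],"twist":[0,0,0],"hand":1},{"travel":[0,0,2],"twist":[0,0,0],"hand":1},{"travel":[0,0,4.5],"twist":[0,0,0],"hand":1},{"travel":[0,0,8],"twist":[0,0,0],"hand":1},{"travel":[1,-1,11],"twist":[0,0,0.02],"hand":1},{"travel":[4,-4,12],"twist":[0,0,0.04],"hand":1},{"travel":[7,-8,12],"twist":[0,0,0.061],"hand":1},{"travel":[10,-12,12],"twist":[0,0,0.061],"hand":1},{"travel":[13,-16,12],"twist":[0,0,0.061],"hand":1},{"travel":[16,-20,12],"twist":[0,0,0.061],"hand":1}]'
```

```text
clock: 29.75
position: [0.4715, 0.3306, 0.0143]
ee_rot: [-1.107, 1.353, -1.353]
ft_force: [-0.7, -0.1, 5.7]
finger_gap: 0.055
clock: 31.0
position: [0.6315, 0.1288, 0.1339]
ee_rot: [-1.141, 1.309, -1.309]
ft_force: [0.3, -0.1, -1.5]
finger_gap: 0.0549
```

```bash
python3 -m creep '[{"travel":[2,-4,0],"twist":[0,0,0],"hand":1},{"travel":[4,-7.5,0],"twist":[0,0,0],"hand":1},{"travel":[5.5,-9.8,0],"twist":[0,0,0],"hand":1},{"travel":[6.1,-11,0],"twist":[0,0,0],"hand":1},{"travel":[6.1,-11,-1.5],"twist":[0,0,0],"hand":1},{"travel":[6.1,-11,-4],"twist":[0,0,0],"hand":1},{"travel":[6.1,-11,-6],"twist":[0,0,0],"hand":1},{"travel":[6.1,-11,-7],"twist":[0,0,0],"hand":1},{"travel":[6.1,-11,-7],"twist":[0,0,0],"hand":1},{"travel":[6.1,-11,-7],"twist":[0,0,0],"hand":1}]'
python3 - <<'E'
from h import *
from m import ln
c=snap("wrist","w13");P=cloud(c)
ln(c,"yel",lo=(22,120,100),hi=(34,255,255),roi=(250,0,420,300),minlen=8)
from bench import telemetry;o=telemetry.get_obs();M=R.from_rotvec(o["ee_rot"]).as_matrix();p=o["position"];print(p,np.degrees(np.arctan2(M[1,2],M[0,2])))
d=np.hypot(P[...,0]-p[0],P[...,1]-p[1]);Q=P[(d<.06)&(abs(P[...,2]-p[2]-.030)<.003)];print("carton",cv2.minAreaRect(Q[:,:2].astype(np.float32)),len(Q))
E
```

```text
clock: 32.25
position: [0.6924, 0.0203, 0.0644]
ee_rot: [-1.14, 1.308, -1.31]
ft_force: [-0.0, 0.0, -1.4]
finger_gap: 0.0554
yel px [315. 161.] w [0.6998 0.073 ] size [0.0549 0.0062] ang 82.45
[0.69243907 0.02028519 0.06448931] -7.847280175492196
carton ((0.6922444105148315, 0.020572848618030548), (0.0805719718337059, 0.08273815363645554), 82.24996185302734) 34244
```

View pics/w13.png

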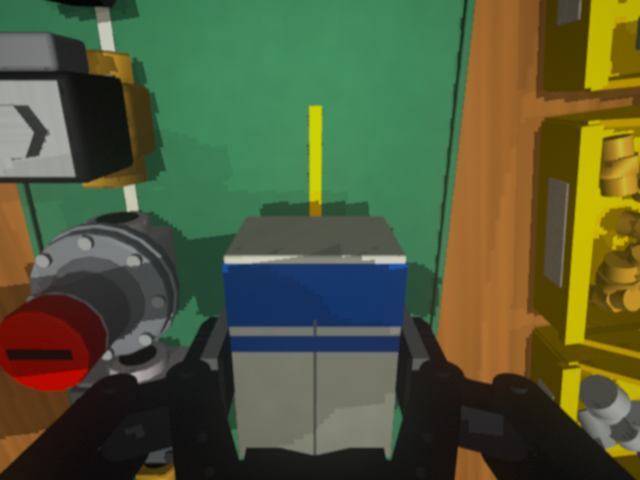

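```bash
python3 -m creep '[{"travel":[0,0.05,-1.2],"twist":[0,0,0],"hand":1},{"travel":[0,0.05,-2.4],"twist":[0,0,0],"hand":1},{"travel":[0,0.05,-3.4],"twist":[0,0,0],"hand":1},{"travel":[0,0.05,-4],"twist":[0,0,0],"hand":1},{"travel":[0,0.05,-4.3],"twist":[0,0,0],"hand":1},{"travel":[0,0.05,-4.45],"twist":[0,0,0],"hand":1},{"travel":[0,0.05,-4.55],"twist":[0,0,0],"hand":1},{"travel":[0,0.05,-4.6],"twist":[0,0,0],"hand":1},{"travel":[0,0.05,-4.64],"twist":[0,0,0],"hand":1},{"travel":[0,0.05,-4.64],"twist":[0,0,0],"hand":1}]'
```

```text
clock: 33.55
position: [0.6921, 0.0207, 0.0184]
ee_rot: [-1.14, 1.309, -1.31]
ft_force: [-5.1, -0.3, 6.6]
finger_gap: 0.0552
```

```bash
python3 -m creep '[{"travel":[0,0,0],"twist":[0,0,0],"hand":0.22},{"travel":[0,0,0],"twist":[0,0,0],"hand":0.22},{"travel":[0,0,1],"twist":[0,0,0],"hand":0.22},{"travel":[0,0,4],"twist":[0,0,0],"hand":0.22},{"travel":[0,0,9],"twist":[0,0,0],"hand":0.22},{"travel":[0,1,14],"twist":[0,0,0],"hand":0},{"travel":[-1,5,17],"twist":[0,0,0],"hand":0},{"travel":[-2,10,18],"twist":[0,0,0],"hand":0},{"travel":[-4,15,18],"twist":[0,0,0],"hand":0},{"travel":[-5.5,20,18],"twist":[0,0,0],"hand":0}]'
python3 -m creep '[{"travel":[-1,4,-2],"twist":[0,0,0],"hand":0},{"travel":[-2,7,-4],"twist":[0,0,0],"hand":0},{"travel":[-2.2,8.5,-5],"twist":[0,0,0],"hand":0},{"travel":[-2.2,8.5,-5],"twist":[0,0,0],"hand":0},{"travel":[-2.2,8.5,-5],"twist":[0,0,0],"hand":0},{"travel":[-2.2,8.5,-5],"twist":[0,0,0],"hand":0},{"travel":[-2.2,8.5,-5],"twist":[0,0,0],"hand":0},{"travel":[-2.2,8.5,-5],"twist":[0,0,0],"hand":0},{"travel":[-2.2,8.5,-5],"twist":[0,0,0],"hand":0},{"travel":[-2.2,8.5,-5],"twist":[0,0,0],"hand":0}]'
python3 - <<'E'
from h import *
c=snap("wrist","w14");snap("top","t14")
for n in ("w14","top0","side0"):
    P=cloud(load(n));d=np.hypot(P[...,0]-.615,P[...,1]-.308)
    A=P[(d<.045)&(P[...,2]>.036)&(P[...,2]<.05)];print(n,cv2.minEnclosingCircle(A[:,:2].astype(np.float32)),len(A),np.median(A[:,2]))
from bench import telemetry;o=telemetry.get_obs();M=R.from_rotvec(o["ee_rot"]).as_matrix();p=o["position"];print(p,np.degrees(np.arctan2(M[1,2],M[0,2])))
E
```

```text
clock: 34.8
position: [0.6362, 0.2223, 0.1979]
ee_rot: [-1.14, 1.309, -1.31]
ft_force: [0.5, 0.2, -0.4]
finger_gap: 0.0855
clock: 36.05
position: [0.6148, 0.3057, 0.1467]
ee_rot: [-1.141, 1.309, -1.309]
ft_force: [-0.9, -0.2, -0.0]
finger_gap: 0.0851
w14 ((0.6172342300415039, 0.3080707788467407), 0.027076030150055885) 5040 0.040588118396457984
top0 ((0.6159438490867615, 0.30826815962791443), 0.027547558769583702) 475 0.04019944382301599
side0 ((0.6150238513946533, 0.3062545657157898), 0.02809733711183071) 423 0.04082665192707968
[0.61477675 0.30574757 0.14671081] -7.846054751925746
```

View pics/w14.png

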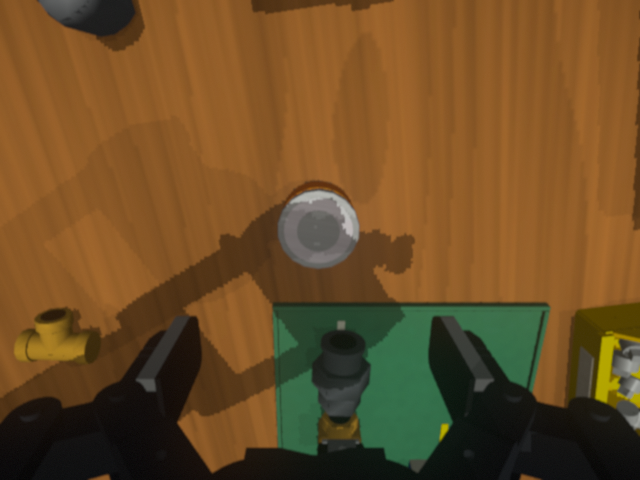

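View pics/t14.png

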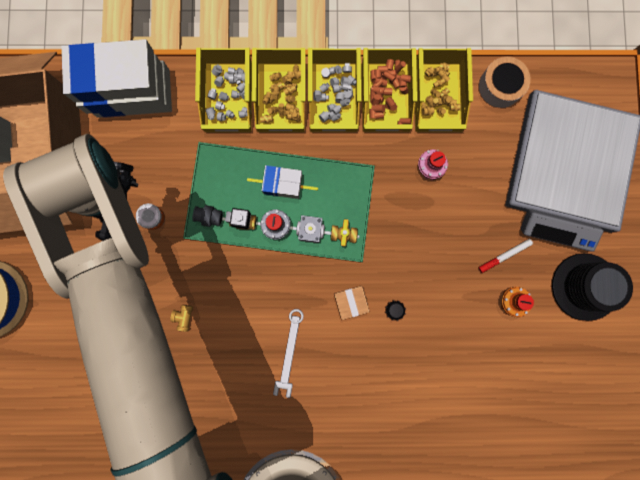

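```bash
python3 -m creep '[{"travel":[0.24,0.24,-4],"twist":[0,0,0],"hand":0},{"travel":[0.24,0.24,-8],"twist":[0,0,0],"hand":0.1},{"travel":[0.24,0.24,-11],"twist":[0,0,0],"hand":0.1},{"travel":[0.24,0.24,-13],"twist":[0,0,0],"hand":0.1},{"travel":[0.24,0.24,-13.6],"twist":[0,0,0],"hand":0.1},{"travel":[0.24,0.24,-13.6],"twist":[0,0,0],"hand":0.3},{"travel":[0.24,0.24,-13.6],"twist":[0,0,0],"hand":0.6},{"travel":[0.24,0.24,-13.6],"twist":[0,0,0],"hand":1},{"travel":[0.24,0.24,-13.6],"twist":[0,0,0],"hand":1},{"travel":[0.24,0.24,-13.6],"twist":[0,0,0],"hand":1}]'
python3 -m creep '[{"travel":[0,0,0],"twist":[0,0,0],"hand":1},{"travel":[0,0,1],"twist":[0,0,0],"hand":1},{"travel":[0,0,3],"twist":[0,0,0],"hand":1},{"travel":[0,0,7],"twist":[0,0,0],"hand":1},{"travel":[0.5,-1,11],"twist":[0,0,0],"hand":1},{"travel":[1.5,-4,13],"twist":[0,0,0],"hand":1},{"travel":[2.5,-8,13],"twist":[0,0,0],"hand":1},{"travel":[3.5,-12,13],"twist":[0,0,0],"hand":1},{"travel":[4.5,-16,13],"twist":[0,0,0],"hand":1},{"travel":[5.5,-20,13],"twist":[0,0,0],"hand":1}]'
python3 -c "
from h import *
snap('wrist','w15')"
```

```text
clock: 37.4
position: [0.6181, 0.3086, 0.0127]
ee_rot: [-1.138, 1.308, -1.31]
ft_force: [-0.3, 0.0, 5.9]
finger_gap: 0.0515
clock: 38.65
position: [0.6724, 0.1068, 0.142]
ee_rot: [-1.14, 1.309, -1.31]
ft_force: [0.5, -0.0, -2.8]
finger_gap: 0.0514
```

View pics/w15.png

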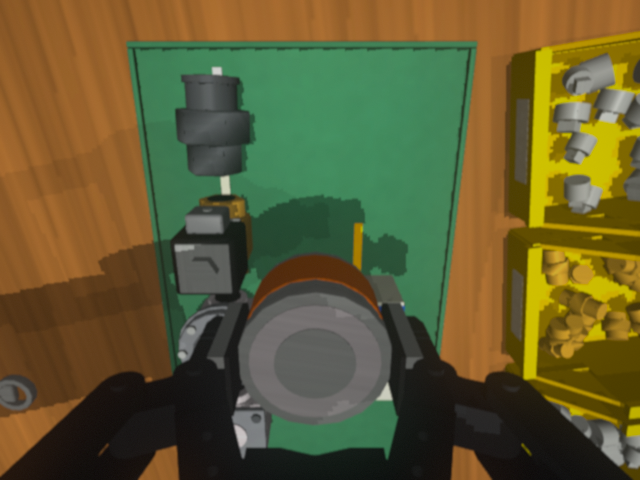

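```bash
python3 -m creep '[{"travel":[0.7,-3,0],"twist":[0,0,0],"hand":1},{"travel":[1.3,-6,0],"twist":[0,0,0],"hand":1},{"travel":[1.8,-8,0],"twist":[0,0,0],"hand":1},{"travel":[1.9,-8.7,0],"twist":[0,0,0],"hand":1},{"travel":[1.9,-8.7,-1.5],"twist":[0,0,0],"hand":1},{"travel":[1.9,-8.7,-3.5],"twist":[0,0,0],"hand":1},{"travel":[1.9,-8.7,-5],"twist":[0,0,0],"hand":1},{"travel":[1.9,-8.7,-5.6],"twist":[0,0,0],"hand":1},{"travel":[1.9,-8.7,-5.6],"twist":[0,0,0],"hand":1},{"travel":[1.9,-8.7,-5.6],"twist":[0,0,0],"hand":1}]'
python3 - <<'E'
from h import *
c=snap("wrist","w16");P=cloud(c)
from bench import telemetry;o=telemetry.get_obs();M=R.from_rotvec(o["ee_rot"]).as_matrix();p=o["position"];print(p,np.degrees(np.arctan2(M[1,2],M[0,2])))
for n in ("t14",):
    Q0=cloud(load(n));d=np.hypot(Q0[...,0]-.692,Q0[...,1]-.021);Q=Q0[(d<.06)&(Q0[...,2]>.040)&(Q0[...,2]<.055)];print("carton",cv2.minAreaRect(Q[:,:2].astype(np.float32)),len(Q))
    Q=Q0[(d<.06)&(Q0[...,2]>.030)&(Q0[...,2]<.060)]
d=np.hypot(P[...,0]-.692,P[...,1]-.021);Q=P[(d<.06)&(P[...,2]>.042)&(P[...,2]<.052)];print("wrist carton pts",np.round([Q[:,0].min(),Q[:,0].max(),Q[:,1].min(),Q[:,1].max()],4),len(Q))
d=np.hypot(P[...,0]-p[0],P[...,1]-p[1]);z=P[...,2][(d<.02)];print("tin top",np.median(z)-p[2]);A=P[(d<.04)&(abs(P[...,2]-np.median(z))<.004)]
print(cv2.minEnclosingCircle(A[:,:2].astype(np.float32)))
E
```

```text
clock: 39.95
position: [0.6917, 0.0212, 0.0857]
ee_rot: [-1.14, 1.308, -1.31]
ft_force: [0.1, -0.5, -2.3]
finger_gap: 0.0513
[0.69169684 0.02112388 0.08576728] -7.84781616901791
carton ((0.6901885271072388, 0.021400319412350655), (0.0800856500864029, 0.05748259276151657), 82.51081085205078) 961
wrist carton pts [0.664  0.725  0.0141 0.0638] 7479
tin top 0.028252933159649662
((0.6927071809768677, 0.028543084859848022), 0.0392371229827404)
```

View pics/w16.png

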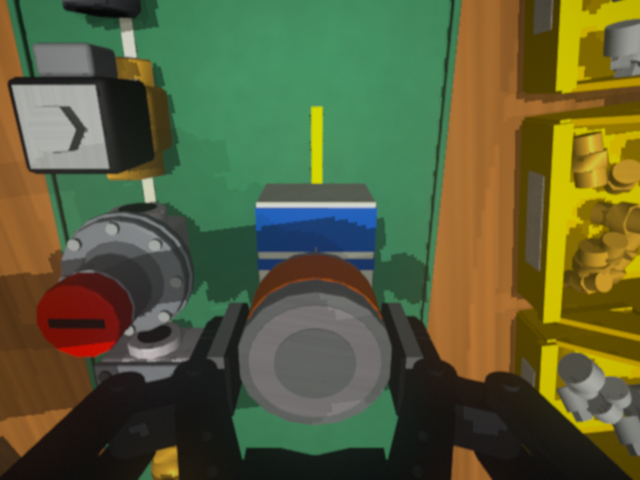

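```bash
python3 -m creep '[{"travel":[0.03,-0.04,-0.6],"twist":[0,0,0],"hand":1},{"travel":[0.03,-0.04,-1.2],"twist":[0,0,0],"hand":1},{"travel":[0.03,-0.04,-1.7],"twist":[0,0,0],"hand":1},{"travel":[0.03,-0.04,-2.0],"twist":[0,0,0],"hand":1},{"travel":[0.03,-0.04,-2.2],"twist":[0,0,0],"hand":1},{"travel":[0.03,-0.04,-2.35],"twist":[0,0,0],"hand":1},{"travel":[0.03,-0.04,-2.45],"twist":[0,0,0],"hand":1},{"travel":[0.03,-0.04,-2.5],"twist":[0,0,0],"hand":1},{"travel":[0.03,-0.04,-2.55],"twist":[0,0,0],"hand":1},{"travel":[0.03,-0.04,-2.55],"twist":[0,0,0],"hand":1}]'
```

```text
clock: 41.25
position: [0.6917, 0.0207, 0.0608]
ee_rot: [-1.141, 1.309, -1.31]
ft_force: [-5.5, -1.2, 6.0]
finger_gap: 0.0513
```

```bash
python3 -m creep '[{"travel":[0,0,0],"twist":[0,0,0],"hand":0.3},{"travel":[0,0,0],"twist":[0,0,0],"hand":0.22},{"travel":[0,0,0],"twist":[0,0,0],"hand":0.22},{"travel":[0,0,1],"twist":[0,0,0],"hand":0.22},{"travel":[0,0,3],"twist":[0,0,0],"hand":0.22},{"travel":[0,0,7],"twist":[0,0,0],"hand":0.22},{"travel":[0,0,12],"twist":[0,0,0],"hand":0.22},{"travel":[0,0,17],"twist":[0,0,0],"hand":0.22},{"travel":[-2,0,21],"twist":[0,0,0],"hand":0.22},{"travel":[-6,0,25],"twist":[0,0,0],"hand":0.22}]'
python3 -m creep '[{"travel":[-4,-2,0],"twist":[0,0,0],"hand":0},{"travel":[-8,-4,0],"twist":[0,0,0],"hand":0},{"travel":[-9,-6,0],"twist":[0,0,0],"hand":0},{"travel":[-9,-6,0],"twist":[0,0,0],"hand":0},{"travel":[-9,-6,0],"twist":[0,0,0],"hand":0},{"travel":[-9,-6,0],"twist":[0,0,0],"hand":0},{"travel":[-9,-6,0],"twist":[0,0,0],"hand":0},{"travel":[-9,-6,0],"twist":[0,0,0],"hand":0},{"travel":[-9,-6,0],"twist":[0,0,0],"hand":0},{"travel":[-9,-6,0],"twist":[0,0,0],"hand":0}]'
python3 - <<'E'
from h import *
c=snap("wrist","w17");s=snap("side","s17")
P=cloud(c);xh=np.array([.9907,-.1364]);yh=np.array([.1364,.9907]);O=.5885*xh+.1152*yh
def rel(p): p=np.array(p)-O;return np.round([p@xh*1e3,p@yh*1e3],1)
def rect(ctr,r,lo,hi):
    d=np.hypot(P[...,0]-ctr[0],P[...,1]-ctr[1]);Q=P[(d<r)&(P[...,2]>lo)&(P[...,2]<hi)][:,:2].astype(np.float32);R_=cv2.minAreaRect(Q);return rel(R_[0]),np.round(R_[1],4),round(R_[2],1),len(Q)
print("filter",rect((.588,-.040),.036,.041,.050))
print("reg cap",rect((.598,.034),.03,.083,.095))
print("sol coil",rect((.6087,.108),.03,.068,.0755))
print("carton",rect((.692,.021),.06,.044,.052))
print("tin",rect((.692,.021),.06,.085,.098))
print("valve",rect((.577,-.114),.045,.014,.06));print("union",rect((.617,.182),.045,.014,.06))
E
```

```text
clock: 42.5
position: [0.631, 0.0206, 0.3118]
ee_rot: [-1.14, 1.308, -1.31]
ft_force: [0.1, 0.4, 0.5]
finger_gap: 0.0665
clock: 43.75
position: [0.5415, -0.0393, 0.3092]
ee_rot: [-1.141, 1.309, -1.309]
ft_force: [0.1, 0.0, -0.5]
finger_gap: 0.0851
filter (array([ -0.4, -75.5]), array([0.0459, 0.0519]), 82.2, 2277)
reg cap (array([-1.1,  0.3]), array([0.0319, 0.0336]), 81.8, 1251)
sol coil (array([-0.6, 68.6]), array([0.0249, 0.038 ]), 82.1, 1155)
carton (array([94. , -0.4]), array([0.0789, 0.0575]), 82.0, 2222)
tin (array([93.6, -1.1]), array([0.0531, 0.0534]), 66.9, 3225)
valve (array([   0.2, -148.9]), array([0.0569, 0.0569]), 83.5, 1664)
union (array([-588.6, -115.2]), array([0., 0.]), 0.0, 0)
```

View pics/w17.png

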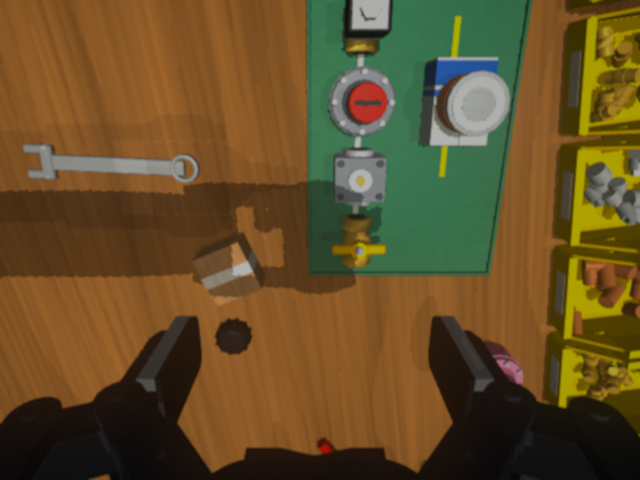

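View pics/s17.png

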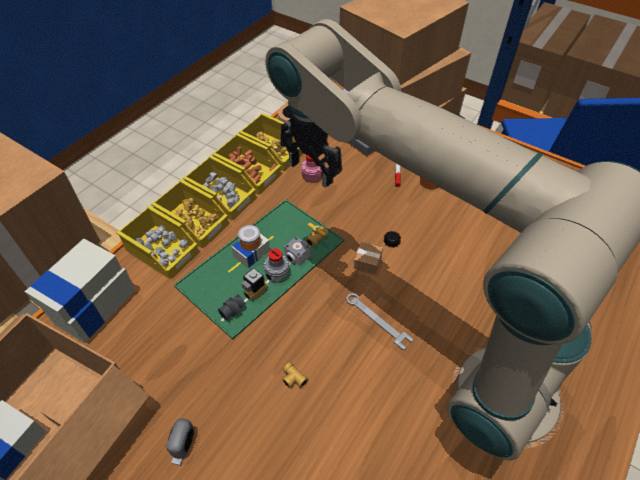

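Run:
```python
from h import *
c=snap("top","t17")
xh=np.array([.9907,-.1364]);yh=np.array([.1364,.9907])
for n in ("t17","s17","top0"):
    P=cloud(load(n))
    def rect(ctr,r,lo,hi):
        d=np.hypot(P[...,0]-ctr[0],P[...,1]-ctr[1]);Q=P[(d<r)&(P[...,2]>lo)&(P[...,2]<hi)][:,:2].astype(np.float32)
        if len(Q)<10: return None
        a=cv2.minAreaRect(Q);p=np.array(a[0]);return np.round([p@xh*1e3,p@yh*1e3],1),np.round(a[1],3),round(a[2],1)
    print(n)
    for k,a in dict(filter=((.587,-.041),.036,.041,.050),cap=((.597,.033),.03,.083,.095),sol=((.607,.107),.03,.067,.0755),carton=((.691,.021),.06,.044,.052),tin=((.691,.021),.06,.085,.098),valve=((.577,-.114),.045,.014,.06),union=((.617,.183),.045,.014,.06)).items(): print(k,rect(*a))
cv2.imwrite("pics/z17.png",cv2.resize(c["image"][130:280,170:390,::-1],None,fx=3.5,fy=3.5,interpolation=cv2.INTER_CUBIC))
```

```text
t17
filter None
cap None
sol (array([584.6, 202.9]), array([0.041, 0.025]), 4.0)
carton (array([704. , 114.9]), array([0.078, 0.01 ]), 80.4)
tin (array([697.9, 113.2]), array([0.044, 0.016]), 83.0)
valve None
union (array([585.7, 266.5]), array([0.06 , 0.046]), 79.9)
s17
filter (array([585.6,  41. ]), array([0.054, 0.054]), 81.8)
cap (array([584.2, 112.7]), array([0.031, 0.034]), 38.1)
sol (array([586.3, 193.8]), array([0.048, 0.039]), 77.4)
carton (array([680.2, 112.8]), array([0.082, 0.063]), 80.5)
tin (array([679.9, 112.2]), array([0.052, 0.054]), 73.9)
valve (array([587.2, -31.5]), array([0.072, 0.048]), 52.5)
union (array([584.2, 263.5]), array([0.061, 0.043]), 74.6)
top0
filter None
cap None
sol None
carton None
tin None
valve (array([586.7, -34.4]), array([0.061, 0.052]), 56.7)
union (array([585.6, 266.1]), array([0.06 , 0.046]), 81.0)
```

View pics/z17.png

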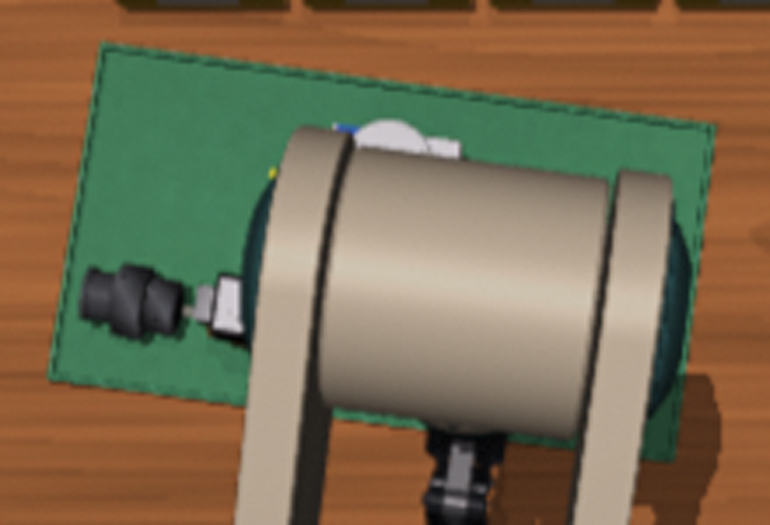

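```bash
python3 -m creep '[{"travel":[-1,-4,0],"twist":[0,0,0],"hand":0},{"travel":[-3,-8,0],"twist":[0,0,0],"hand":0},{"travel":[-5,-13,0],"twist":[0,0,0],"hand":0},{"travel":[-7,-18,0],"twist":[0,0,0],"hand":0},{"travel":[-9,-23,0],"twist":[0,0,0],"hand":0},{"travel":[-10,-26,0],"twist":[0,0,0],"hand":0},{"travel":[-10,-27,0],"twist":[0,0,0],"hand":0},{"travel":[-10,-27,0],"twist":[0,0,0],"hand":0},{"travel":[-10,-27,0],"twist":[0,0,0],"hand":0},{"travel":[-10,-27,0],"twist":[0,0,0],"hand":0}]'
python3 - <<'E'
from h import *
c=snap("top","t18")
xh=np.array([.9907,-.1364]);yh=np.array([.1364,.9907])
for n in ("t18",):
    P=cloud(load(n))
    def rect(ctr,r,lo,hi):
        d=np.hypot(P[...,0]-ctr[0],P[...,1]-ctr[1]);Q=P[(d<r)&(P[...,2]>lo)&(P[...,2]<hi)][:,:2].astype(np.float32)
        if len(Q)<10: return None
        a=cv2.minAreaRect(Q);p=np.array(a[0]);return np.round([p@xh*1e3,p@yh*1e3],1),np.round(a[1],3),round(a[2],1)
    for k,a in dict(filter=((.587,-.041),.036,.041,.050),cap=((.597,.033),.03,.083,.095),sol=((.607,.107),.022,.074,.0855),coil=((.607,.107),.03,.067,.0765),carton=((.691,.021),.06,.044,.052),tin=((.691,.021),.06,.085,.098),valve=((.577,-.114),.045,.014,.06),union=((.617,.183),.045,.014,.06)).items(): print(k,rect(*a))
cv2.imwrite("pics/z18.png",cv2.resize(c["image"][130:280,170:390,::-1],None,fx=3.5,fy=3.5,interpolation=cv2.INTER_CUBIC))
E
```

```text
clock: 45.15
position: [0.442, -0.3083, 0.3093]
ee_rot: [-1.142, 1.308, -1.308]
ft_force: [0.1, 0.5, 0.1]
finger_gap: 0.0851
filter (array([586.2,  41.6]), array([0.048, 0.053]), 83.1)
cap (array([585.3, 115.5]), array([0.033, 0.031]), 45.2)
sol (array([584.9, 189.7]), array([0.034, 0.031]), 0.7)
coil (array([585.9, 193.3]), array([0.043, 0.038]), 82.7)
carton (array([680.6, 115.2]), array([0.08 , 0.057]), 82.6)
tin (array([680.3, 114.8]), array([0.052, 0.05 ]), 0.0)
valve (array([585.8, -33.2]), array([0.057, 0.056]), 86.7)
union (array([585.7, 265.9]), array([0.06 , 0.046]), 82.9)
```

View pics/z18.png

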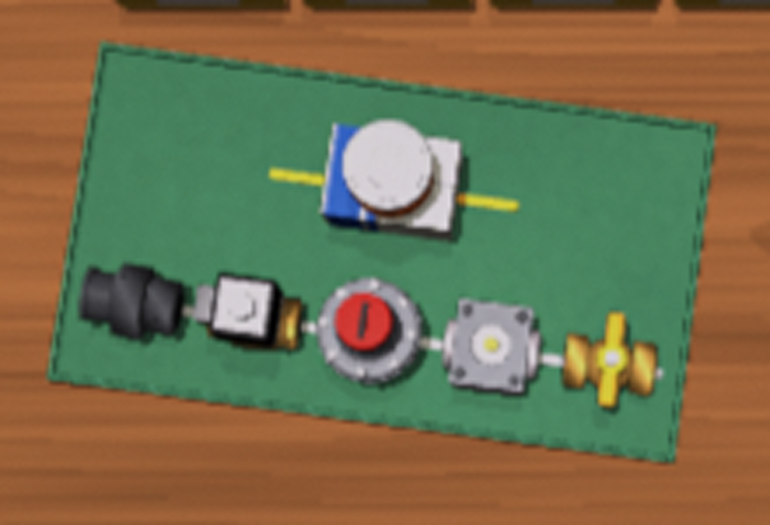

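```bash
python3 -c "
from bench import manip
print(manip.finish_job())"
```

```text
the job is handed in; nothing more can be done
None
```

The kit is laid out on the tray as asked and the job is handed in. The robot's clock read about 45 s at hand-in, against the 109 s limit. I placed filter, regulator and solenoid, then the carton and the tin. Each part was lowered until the force reading showed contact before I released it.

**Row:** The last top view shows ball valve, filter, regulator, solenoid and union in order. Gaps between centres are 74.8, 73.9, 74.2 and 76.2 mm, and the centres lie within about 1 mm of one line. The filter and coil faces measured within about 1° of square to the row. The regulator's port direction came from its port hole and cap slot before placing; I did not measure it again afterwards.

**Carton and tin:** The carton measured within about 1 mm of centre on the yellow stripe, with its long side along it. The tin measured within about 1 mm of the carton's centre.

**Ball valve and union:** Neither was touched. Their measured positions agree with the first pictures to within about 1 mm.

**Checks that disagreed:**
- The three cameras differ from each other by 2–3 mm, in line with the stated calibration, so I worked in the wrist camera's frame.
- The coil reading in the last top view came out 3.6 mm off (193.3 mm against 189.7 mm for the nut on top). I put that down to the plug being included in the outline, and used the nut figure.
- In the last wrist view the solenoid was partly cut off and the union was out of frame, so those two rest on the top view.

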